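# Fit a mended mill collar on the gauge pin and clamp it with a ratchet clamp

### The job

Slide the wooden collar whose bore fits over the clamp's upright gauge pin all the way down onto the base plate and let go of it, leaving the narrow-bored collar and the other things on the counter alone. Then pump the clamp's trigger against its handle (move the jaw only with the trigger) until the sprung rubber pad presses on the collar with its spring pushed in by about a third to a half of its travel, never close to bottoming, which would crush the glued wood. Finish while holding: keep the trigger squeezed in the gripper so that the pad goes on pressing.

Things in the scene. Friction and masses are not known exactly. Their poses are not given: they have to be found in the camera images.
- clamp: Ratchet bar clamp fixed to the counter. Origin on the counter under the trigger pivot; x runs from handle to gauge pin, z up. Base plate 60 mm wide, 8 mm thick, x -55 to +180 mm. Black fixed handle at x = -26 mm, trigger between it and the pin, cheeks 38 mm wide, 86 mm high, x -41 to +25 mm. A low toothed rod carries the jaw, its tail at x = -90 mm. Gauge pin at x = +143 mm.
- handle_grip (a point): Point on the fixed handle's mid-plane 126 mm above the counter, level with the trigger's grip bar. The handle is an upright post 14 mm thick along the clamp's x, 26 mm wide along y, top at 150 mm. The handle cannot move.
- trigger_grip (a point): Centre of the trigger's grip bar: round, 12 mm thick, 36 mm long along clamp y, about 126 mm above the counter (lever top 146 mm). 35 mm from the handle's mid-plane released, 17 mm squeezed: over both backs 48 mm released, 30 mm squeezed. A gripper opened 75 mm or more, centred on the squeezed pair (8 mm from handle_grip towards the pin), pumps by just closing and opening.
- trigger (a joint): Trigger angle: 0 released, 0.32 rad fully squeezed (a stop). A light spring returns it in about 0.3 s. Squeezing drives the jaw to the pin by a rack of 7 mm pitch; letting back leaves the jaw where it is. The first stroke gives 2 to 11 mm, later full strokes about 7 mm; let it back fully between strokes. Takes 8 N at the grip bar, up to 15 N when the pad presses.
- jaw (a joint): Travel of the jaw towards the pin in m, 0 = fully back, most 0.075. With the good collar on the pin the pad touches it at about 0.044 to 0.046. Friction (9 N) holds the jaw where it is left.
- pad (a joint): How far the pad's spring is pushed in, m: 0 = free, 0.024 = bottomed. The spring gives 0.5 N per mm.
- pad_face (a point): Centre of the rubber pad's front face (42 x 42 mm, centre 31 mm above the counter), which looks along the clamp's +x towards the pin. The jaw's highest point is 52 mm above the counter.
- pin_seat (a point): Foot of the steel gauge pin, on its axis, on the top face of the base plate (8 mm above the counter). Pin 20 mm in diameter, 52 mm tall; its uppermost 14 mm taper to 10 mm.
- collar_mid (a point): Centre, half-way up, of the wide-bored wooden collar: upright ring 40 mm high, 46 mm outside diameter, bore 24 mm right through, 50 g, z axis along the bore. It starts standing upright on the counter. Seated on the pin its centre is 20 mm above the base plate.
- tight_collar_mid (a point): Centre, half-way up, of the other wooden collar: same outside (46 mm, 40 mm high) but bore only 14 mm, too narrow for the pin. Leave it where it is.
- jar_lid: Green jar lid, 80 mm in diameter, 26 mm high with its knob; origin under its centre. Bystander.
- spoon: Wooden stirring spoon, 280 mm long, lying on the counter; origin at its underside, x along it. Bystander.
- measuring_cup: Steel measuring cup, 64 mm in diameter, 45 mm high, flat handle along its -x to 104 mm from its axis; origin under the cup's centre. Bystander; a fixed aluminium loaf pan, 65 mm high, stands beyond it.
Things that resemble listed ones, but are neither listed nor needed, are in the scene too. Leave any orange look-alike of the part that bears collar_mid alone.

How it is judged:
By the outcome, as a careful person would: the job done as asked, in the order asked, and still so for the second after the job is handed in, while the arm keeps its last pose, push and grip.
It also fails if it takes over 72 s, if anything falls off the work surface, if the arm or the gripper's body presses on something with over 40 N, if the wrist force passes 120 N, or if a joint passes its speed limit or range.

### The arm

A 7-joint arm with a two-finger parallel gripper is mounted at the origin on the work surface. World frame = base frame: x ahead of the robot, y to its left, z up, the work surface at z = 0. Lengths are in m, angles in rad, forces in N, time in s.
With the tool pointing down it reaches from about 0.425 to 0.875 m from the base axis. Payload 4.7 kg.
Tool frame: the origin (TCP) lies at the very end of the fingers, on their centre line; the grasp point (between the pads) lies 19 mm behind it (grip_point_offset is the distance from the TCP to the grasp point, in m); z points along the fingers, y is the direction in which the jaws open and shut (so a half turn about z gives the same grasp; the last joint's range is limited). The gripper opens to 85 mm and grips with 20 to 120 N. Pads are 22 mm wide; open, the fingers measure 114 mm over their backs; the gripper's body (76 mm by 85 mm) begins 54 mm behind the grasp point. The pads swing forward as they close: fully open they stand 13 mm farther back than shut.
Start: joints at [-1.302, 0.321, -0.07, 1.45, 0.023, 1.371, -0.057], TCP at [0.164, 0.629, 0.205] pointing down, gripper open.
Joint ranges: [-2.86, 2.86], [-0.3, 2.09], [-1.38, 1.24], [0.06, 2.45], [-1.56, 4.7], [0.09, 2.05], [-2.69, 2.69]. Speed limits (rad/s): [2.57, 2.57, 3.14, 3.14, 3.14, 3.14, 3.14].

### API

Orientations are given as a rotation vector (axis times angle).
In Python, from bench import * gives the robot as it stands.
- The arm moves only by the tool step_arm, never from a script. Its argument "increments" is a list that holds one entry, the list of rows, each a list of 7 numbers: the shift along the tool's x, y, z in mm, then the turn, a rotation vector about the tool's x, y, z in rad, then the finger opening in mm, from 0 to 85.4. In form: [[[x, y, z, rx, ry, rz, claw], ...]]. A call has 1 to 12 rows; each row shifts and turns the pose as measured when the row begins, along the tool's axes as they then stand; what a row does not reach is not made up. A row lasts 1/8 s, in which the tool goes at most 62.5 mm and 10.7 degrees, less where a joint would pass 70% of its speed; a pose out of reach is approached as far as the arm can. A call with a gripper value outside its range is refused whole. The fingers move at their own pace and stop on an object; "newtons" is the grip in N (left out, the last holds). Time passes only in rows, so rows that do not move let the fingers close. It gives the time, the measured TCP pose, the force and the opening at its end, in the units of the state.
- sense(): the state, without advancing time (a new reading comes with each control period).
- snapshot(name): name is "side" or "top" or "wrist"; returns a dict with "color" (480x640x3 uint8, red, green, blue), "fx", "fy", "cx", "cy" (pixels), "cam_to_world" (4x4, takes a point from camera to world coordinates); the wrist camera has in their place "T_tool_cam" (4x4, takes a point from camera to tool coordinates, whose origin is the TCP and whose axes are the flange's). Camera axes: x right, y down, z forward; pixel columns grow to the right and rows downward; lengths in m; the calibration is good to about 2 mm. A picture is of the moment at which its call begins: read the wrist's pose just before it. There is no depth.
- sign_off(): hands the job in, once; it reports no verdict.
The state is a dict: "t": time; "qpos": joint angles; "joint_vel": joint speeds; "tau": joint torques, N m; "tool_pos": TCP position; "orientation": TCP orientation; "contact_force": force on the tool from outside, world axes, zero at the start; "wrist_torque": the same for the moment, N m; "finger_gap": opening from 0.0 (shut) to 1.0 (fully open).
Only numpy, scipy, OpenCV 4.12 (cv2) and the standard library are available. Lean on these libraries where they do the work, as an engineer would, in place of code of your own. Each camera call takes 0.05 s, during which the arm holds its last target.

## Working session

There is one attempt and no reset: what is moved stays moved. The work goes in short steps, Python scripts to look and compute and a tool call to move; the robot and the scene stay as the last step left them, time stands still between calls to the robot, and variables do not carry over. Pictures are saved under pics/ and viewed, and the job is handed in when it is done.

Besides the shell and the picture viewer there is one more tool, called after "Request:" as a command line: name --argument value ..., lists and objects as JSON in quotes. step_arm: Moves the arm, as the interface text tells. Its arguments: {"type":"object","properties":{"increments":{"type":"array","items":{"type":"array","items":{"type":"array","items":{"type":"number"}}}},"newtons":{"type":"number"}},"required":["increments"]}

```bash
mkdir -p pics; python3 - <<'E'
from bench import *
import cv2
print(sense())
for n in ["side","top","wrist"]:
    s=snapshot(n); cv2.imwrite(f"pics/{n}0.png",s["color"][:,:,::-1])
    print(n,s["fx"],s["fy"],s["cx"],s["cy"]); print(s.get("cam_to_world",s.get("T_tool_cam")))
E
```

```text
{'t': 0.0, 'qpos': array([-1.30190844,  0.32185258, -0.07008354,  1.45166383,  0.02258622,
        1.37079458, -0.05688848]), 'joint_vel': array([-7.64261948e-04, -5.36808728e-04, -5.25117658e-04,  2.37021502e-04,
        7.34227354e-05, -2.06405811e-04,  7.60445543e-04]), 'tau': array([ 9.44891945e-04, -4.93579817e+01, -3.81574603e-01, -3.14335871e+01,
        1.31104866e-02,  1.11613344e-02, -4.25463824e-06]), 'tool_pos': array([0.16372478, 0.62843978, 0.20420993]), 'orientation': array([-3.99058359e-01, -3.11598020e+00,  3.02308503e-03]), 'contact_force': array([ 0.64361172, -0.12777952, -0.60566285]), 'wrist_torque': array([-0.04967111,  0.03807371,  0.04682403]), 'finger_gap': 0.9988259549106527}
side 521.6857494036045 521.6857494036045 318.5486518499651 247.06731952945222
[[ 0.90962849 -0.25343223  0.32916274  0.25753328]
 [-0.4153002  -0.57400245  0.7057244  -0.75920237]
 [ 0.01008691 -0.77864837 -0.62737944  0.73232242]
 [ 0.          0.          0.          1.        ]]
top 483.92378694562007 483.92378694562007 319.4291211727545 238.12584815112552
[[-0.00960587 -0.98159049  0.19075595  0.43792626]
 [-0.9999487   0.01004221  0.00132087 -0.0116034 ]
 [-0.00321217 -0.19073347 -0.9816366   1.12266172]
 [ 0.          0.          0.          1.        ]]
wrist 408.0463758086374 408.0463758086374 319.5429042299457 245.93832945289583
[[ 1.09397315e-03 -9.62275535e-01 -2.72074619e-01  7.01044886e-02]
 [ 9.99999193e-01  8.76915561e-04  9.19372310e-04  3.57078658e-05]
 [-6.46103014e-04 -2.72075405e-01  9.62275717e-01 -1.68767943e-01]
 [ 0.00000000e+00  0.00000000e+00  0.00000000e+00  1.00000000e+00]]
```

View pics/side0.png

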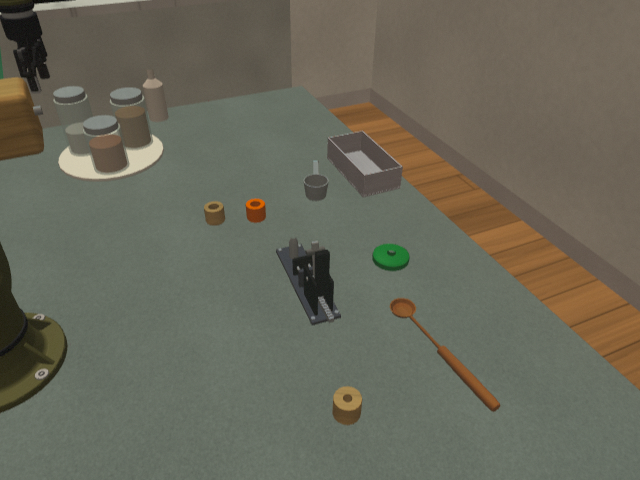

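View pics/top0.png

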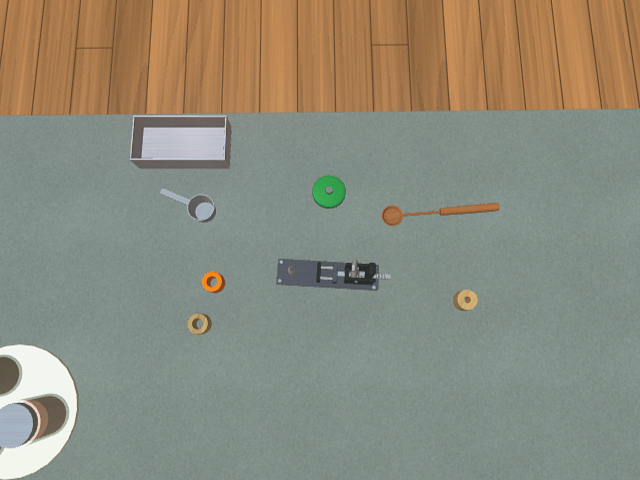

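View pics/wrist0.png

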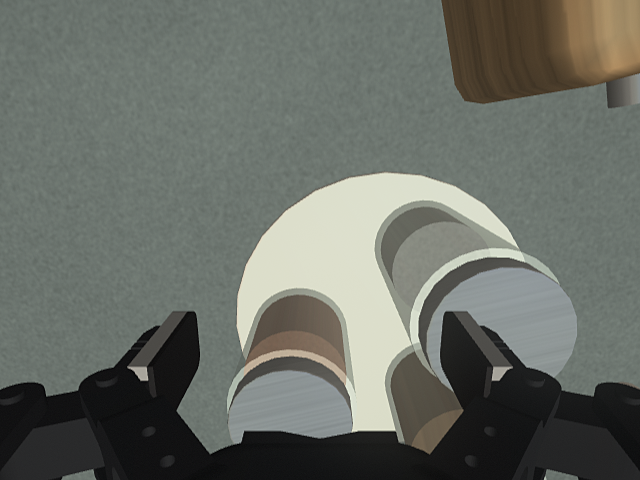

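The wide-bored collar is probably the tan one at top-view pixel (198,324). The one at (467,300) has a small hole, so it's the tight one. I'll zoom in to check.

```bash
python3 - <<'E'
import cv2,numpy as np
t=cv2.imread("pics/top0.png")
def z(im,x,y,w,h,k): return cv2.resize(im[y:y+h,x:x+w],None,fx=k,fy=k,interpolation=cv2.INTER_CUBIC)
cv2.imwrite("pics/c1.png",z(t,265,245,130,60,6))
a=z(t,180,260,60,80,5);b=z(t,440,260,60,80,5)
cv2.imwrite("pics/c2.png",np.hstack([a,b]))
s=cv2.imread("pics/side0.png")
cv2.imwrite("pics/c3.png",z(s,260,225,100,110,5))
E
```

```text
(no output)
```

View pics/c1.png

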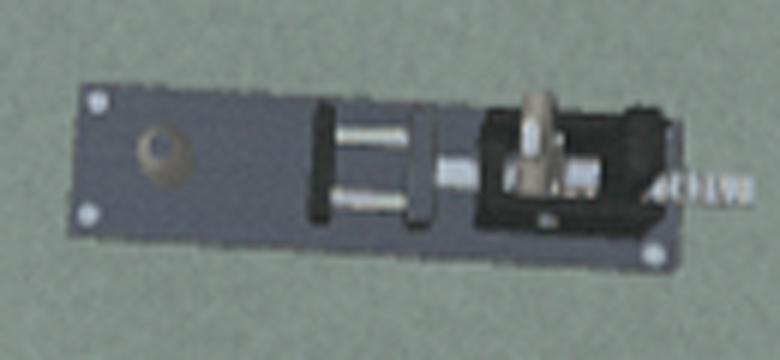

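View pics/c2.png

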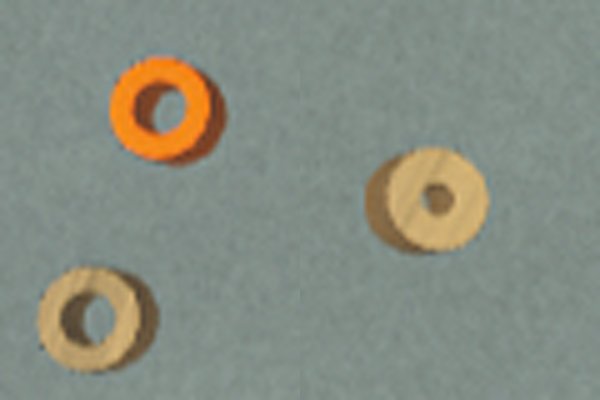

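View pics/c3.png

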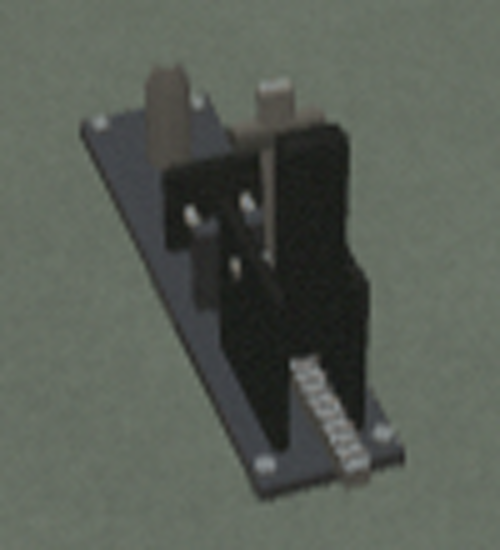

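```bash
cat > h.py <<'E'
import numpy as np,cv2
TOP=dict(f=483.92378694562007,cx=319.4291211727545,cy=238.12584815112552,M=np.array([[-0.00960587,-0.98159049,0.19075595,0.43792626],[-0.9999487,0.01004221,0.00132087,-0.0116034],[-0.00321217,-0.19073347,-0.9816366,1.12266172],[0,0,0,1]]))
SIDE=dict(f=521.6857494036045,cx=318.5486518499651,cy=247.06731952945222,M=np.array([[0.90962849,-0.25343223,0.32916274,0.25753328],[-0.4153002,-0.57400245,0.7057244,-0.75920237],[0.01008691,-0.77864837,-0.62737944,0.73232242],[0,0,0,1]]))
def ray(c,u,v,z):
    d=c['M'][:3,:3]@np.array([(u-c['cx'])/c['f'],(v-c['cy'])/c['f'],1]);o=c['M'][:3,3]
    return o+d*(z-o[2])/d[2]
def proj(c,p):
    q=c['M'][:3,:3].T@(np.asarray(p)-c['M'][:3,3]);return np.array([c['f']*q[0]/q[2]+c['cx'],c['f']*q[1]/q[2]+c['cy']])
def cr(x,y,x0,y0,k): return ((x+.5)/k-.5+x0,(y+.5)/k-.5+y0)
E
python3 - <<'E'
from h import *
np.set_printoptions(precision=4,suppress=True)
print("collar",ray(TOP,*cr(89,319,180,260,5),.04))
print("orange",ray(TOP,*cr(161,108,180,260,5),.04))
print("tight",ray(TOP,*cr(137.,199,440,260,5),.04))
for n,p in dict(TL=(80,85),BL=(68,237),BR=(678,272),TR=(683,120)).items(): print(n,ray(TOP,*cr(*p,265,245,6),.008))
print("pintip",ray(TOP,*cr(157,142,265,245,6),.06))
print("trigtop",ray(TOP,*cr(532,135,265,245,6),.146),"bar ends",ray(TOP,*cr(538,95,265,245,6),.126),ray(TOP,*cr(536,185,265,245,6),.126))
for n,p in dict(BL=(255,500),L=(80,122),BR=(405,462)).items(): print("side",n,ray(SIDE,*cr(*p,260,225,5),.008))
print("side pin top",ray(SIDE,*cr(168,68,260,225,5),.06))
E
```

```text
collar [0.4595 0.2608 0.04  ]
orange [0.5524 0.2321 0.04  ]
tight [ 0.5063 -0.3367  0.04  ]
TL [0.6066 0.087  0.008 ]
BL [0.5477 0.0912 0.008 ]
BR [ 0.5319 -0.1426  0.008 ]
TR [ 0.5906 -0.1464  0.008 ]
pintip [0.5772 0.0539 0.06  ]
trigtop [ 0.5671 -0.0784  0.146 ] bar ends [ 0.5837 -0.0822  0.126 ] [ 0.5524 -0.0808  0.126 ]
side BL [ 0.5281 -0.1484  0.008 ]
side L [0.5483 0.0876 0.008 ]
side BR [ 0.588  -0.1538  0.008 ]
side pin top [0.574  0.0455 0.06  ]
```

Geometry is consistent: plate length 234 mm against 235 nominal, width 59 mm. Starting the approach.

Request:
step_arm --increments '[[[0, 0, -25, 0, 0, 0, 85], [0, 0, -20, 0, 0, 0, 85], [-32, -24, 0, 0, 0, 0, 85], [-32, -24, 0, 0, 0, 0, 85], [-32, -24, 0, 0, 0, 0, 85], [-32, -24, 0, 0, 0, 0, 85], [-32, -24, 0, 0, 0, 0, 85], [-32, -24, 0, 0, 0, 0, 85], [-32, -24, 0, 0, 0, 0, 85]]]'

```text
t: 1.27
tool_pos: [0.3396, 0.4042, 0.2471]
orientation: [-0.386, -3.115, 0.012]
contact_force: [0.8, -0.3, 0.0]
finger_gap: 0.995
```

Request:
step_arm --increments '[[[0, 0, 0, 0, 0, 0.17, 75], [0, 0, 0, 0, 0, 0.17, 75], [0, 0, 0, 0, 0, 0.17, 75], [0, 0, 0, 0, 0, 0.17, 75], [0, 0, 0, 0, 0, 0.17, 75], [0, 0, 0, 0, 0, 0.17, 75], [0, 0, 0, 0, 0, 0.17, 75], [0, 0, 0, 0, 0, 0.17, 75]]]'

```text
t: 2.28
tool_pos: [0.3424, 0.3984, 0.245]
orientation: [2.316, 2.116, -0.018]
contact_force: [-0.8, 0.3, 0.3]
finger_gap: 0.882
```

```bash
cat > w.py <<'E'
from bench import *
from h import *
from scipy.spatial.transform import Rotation as R
np.set_printoptions(precision=4,suppress=True)
def st():
    s=sense();Rm=R.from_rotvec(s['orientation']).as_matrix()
    y=Rm[:,1]
    print("t",s['t'],"pos",s['tool_pos'],"z",Rm[:,2],"yaw_y",np.degrees(np.arctan2(y[1],y[0])),"F",s['contact_force'],"gap",s['finger_gap']*85.4)
    return s,Rm
def to(target,yawdeg=None):
    """world target TCP -> tool-axis mm and rotvec to tool-down with jaw yaw"""
    s,Rm=st()
    d=Rm.T@(np.array(target)-s['tool_pos'])*1000
    print("shift mm",d)
    if yawdeg is not None:
        a=np.radians(yawdeg);y=np.array([np.cos(a),np.sin(a),0]);z=np.array([0,0,-1.]);x=np.cross(y,z)
        print("rot",R.from_matrix(Rm.T@np.stack([x,y,z],1)).as_rotvec())
def wcam(s,Rm,name):
    im=snapshot("wrist");cv2.imwrite(f"pics/{name}.png",im["color"][:,:,::-1])
    T=np.eye(4);T[:3,:3]=Rm;T[:3,3]=s['tool_pos']
    M=T@im["T_tool_cam"]; np.save(f"pics/{name}.npy",M)
    return dict(f=im['fx'],cx=im['cx'],cy=im['cy'],M=M)
def wload(name): return dict(f=408.0463758086374,cx=319.5429042299457,cy=245.93832945289583,M=np.load(f"pics/{name}.npy"))
E
python3 - <<'E'
from w import *
to([.4595,.2608,.15],-4)
s,Rm=st();wcam(s,Rm,"w1")
E
```

```text
t 2.275 pos [0.3424 0.3984 0.245 ] z [-0.0057 -0.011  -0.9999] yaw_y -5.15491924449106 F [-0.7849  0.3039  0.2713] gap 75.35514004788196
shift mm [-125.4326  129.4538   95.8422]
rot [-0.0048  0.0115 -0.0201]
t 2.275 pos [0.3424 0.3984 0.245 ] z [-0.0057 -0.011  -0.9999] yaw_y -5.15491924449106 F [-0.7849  0.3039  0.2713] gap 75.35514004788196
```

View pics/w1.png

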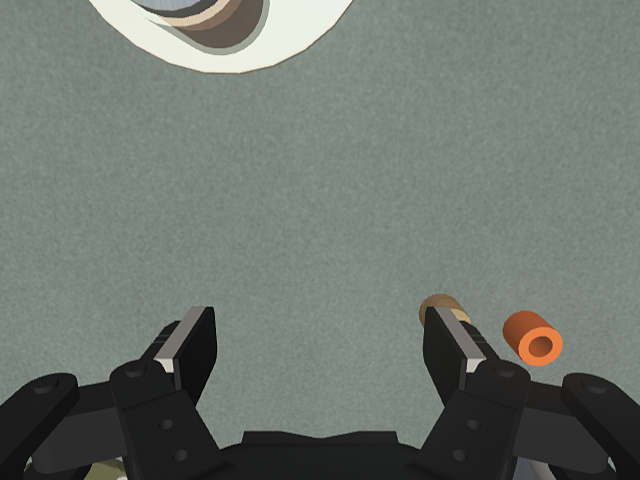

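Request:
step_arm --increments '[[[-21, 21.5, 12, 0, 0.006, -0.01, 75], [-21, 21.5, 12, 0, 0.006, -0.01, 75], [-21, 21.5, 12, 0, 0, 0, 75], [-21, 21.5, 12, 0, 0, 0, 75], [-21, 21.5, 12, 0, 0, 0, 75], [-20, 21.5, 12, 0, 0, 0, 75], [0, 0, 0, 0, 0, 0, 75]]]'

```text
t: 3.2
tool_pos: [0.4638, 0.2604, 0.1692]
orientation: [-2.277, -2.158, 0.006]
contact_force: [0.1, 0.6, 0.0]
finger_gap: 0.876
```

```bash
python3 - <<'E'
from w import *
to([.4595,.2608,.15],-4)
s,Rm=st();wcam(s,Rm,"w2")
E
```

```text
t 3.2 pos [0.4638 0.2604 0.1692] z [-0.0061  0.0007 -1.    ] yaw_y -3.059148901192886 F [0.071  0.5897 0.0016] gap 74.83346324144406
shift mm [ 0.135  -4.1689 19.1802]
rot [-0.0061 -0.0003  0.0164]
t 3.2 pos [0.4638 0.2604 0.1692] z [-0.0061  0.0007 -1.    ] yaw_y -3.059148901192886 F [0.071  0.5897 0.0016] gap 74.83346324144406
```

View pics/w2.png

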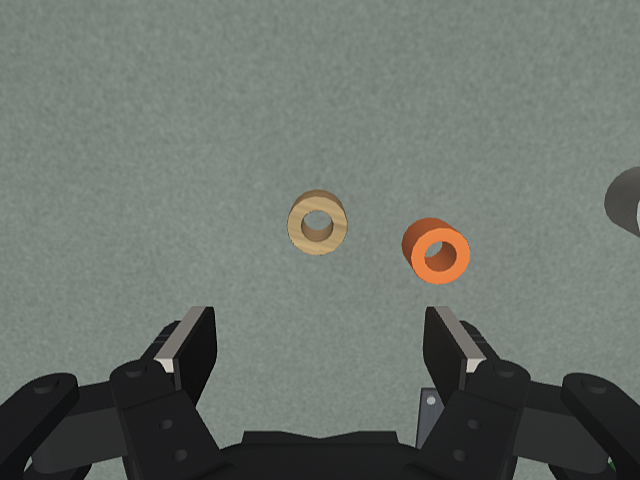

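The wide-bored collar is at (318,225) (top-face centre), and the orange one is at (440,256).

```bash
python3 - <<'E'
from w import *
c=wload("w2")
p=ray(c,318,225,.04);print("collar",p); print("width", ray(c,348,225,.04)-ray(c,288,225,.04)); print("orange",ray(c,440,254,.04))
to([p[0],p[1],.008],-4)
E
```

```text
collar [0.4609 0.2621 0.04  ]
width [ 0.0448 -0.0023  0.    ]
orange [0.5525 0.2348 0.04  ]
t 3.25 pos [0.463  0.2622 0.1697] z [-0.0059  0.0021 -1.    ] yaw_y -2.9419174456750676 F [-0.2407  0.1493  0.1154] gap 74.79388378607445
shift mm [ -0.5653  -1.1125 161.7282]
rot [-0.006  -0.0017  0.0185]
```

Request:
step_arm --increments '[[[0, -1, 28, 0, 0, 0.01, 75], [0, 0, 28, 0, 0, 0, 75], [0, 0, 28, 0, 0, 0, 75], [0, 0, 25, 0, 0, 0, 75], [0, 0, 20, 0, 0, 0, 75], [0, 0, 15, 0, 0, 0, 75], [0, 0, 0, 0, 0, 0, 75]]]'

```text
t: 4.12
tool_pos: [0.4573, 0.2743, 0.025]
orientation: [-2.257, -2.17, -0.007]
contact_force: [0.1, -0.1, 0.6]
finger_gap: 0.879
```

```bash
python3 - <<'E'
from w import *
to([.4608,.262,.012],-4)
E
```

```text
t 4.125 pos [0.4573 0.2743 0.025 ] z [-0.004   0.0107 -0.9999] yaw_y -2.241178671425986 F [ 0.1105 -0.097   0.5684] gap 75.04138281068292
shift mm [-12.3044   4.0436  12.8758]
rot [-0.0046 -0.0104  0.0307]
```

Request:
step_arm --increments '[[[-6, 2, 0, -0.004, -0.01, 0.03, 75], [-6, 2, 0, 0, 0, 0, 75], [0, 0, 7, 0, 0, 0, 75], [0, 0, 5, 0, 0, 0, 75], [0, 0, 0, 0, 0, 0, 75]]]'

```text
t: 4.75
tool_pos: [0.4626, 0.2625, 0.0148]
orientation: [2.299, 2.141, 0.007]
contact_force: [-0.5, -0.5, 0.0]
finger_gap: 0.88
```

```bash
python3 - <<'E'
from w import *
to([.4608,.262,.012],-4)
s,Rm=st();wcam(s,Rm,"w3")
E
```

```text
t 4.75 pos [0.4626 0.2625 0.0148] z [ 0.0033  0.0028 -1.    ] yaw_y -4.064423907236686 F [-0.4685 -0.4694  0.016 ] gap 75.17506435045547
shift mm [-0.6329 -1.7935  2.7845]
rot [ 0.0031 -0.003  -0.0011]
t 4.75 pos [0.4626 0.2625 0.0148] z [ 0.0033  0.0028 -1.    ] yaw_y -4.064423907236686 F [-0.4685 -0.4694  0.016 ] gap 75.17506435045547
```

View pics/w3.png

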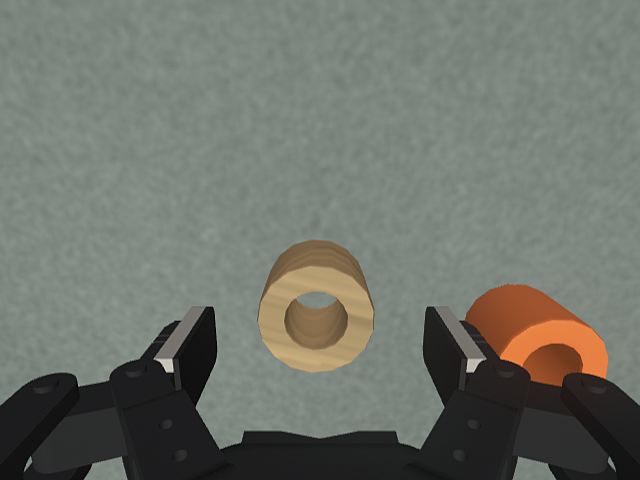

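The collar sits between the fingers, top centre at (316,319). Checking its offset in the tool frame.

```bash
python3 - <<'E'
from w import *
c=wload("w3")
p=ray(c,316,319,.04);print(p); print(ray(c,374,319,.04)-ray(c,259,319,.04))
s,Rm=st(); print(Rm.T@(p-s['tool_pos'])*1000)
E
```

```text
[0.4602 0.2621 0.04  ]
[ 0.0442 -0.0032 -0.    ]
t 4.8 pos [0.4627 0.2626 0.015 ] z [ 0.0035  0.0029 -1.    ] yaw_y -4.059205815564496 F [0.7961 0.2868 0.4496] gap 74.98140976251631
[ -0.6104  -2.4411 -25.041 ]
```

Request:
step_arm --increments '[[[-0.5, -2, 3, 0, 0, 0, 75], [0, 0, 0, 0, 0, 0, 40], [0, 0, 0, 0, 0, 0, 40], [0, 0, 0, 0, 0, 0, 40], [0, 0, 0, 0, 0, 0, 40], [0, 0, 0, 0, 0, 0, 40]]]' --newtons 30

```text
t: 5.55
tool_pos: [0.4613, 0.2628, 0.0127]
orientation: [2.298, 2.142, 0.01]
contact_force: [1.0, -0.1, 0.1]
finger_gap: 0.471
```

```bash
python3 - <<'E'
from w import *
s,Rm=st();wcam(s,Rm,"w4")
E
```

```text
t 5.55 pos [0.4613 0.2628 0.0127] z [ 0.005   0.0039 -1.    ] yaw_y -4.03217391728326 F [ 1.04   -0.1041  0.1452] gap 40.19721458994958
```

View pics/w4.png

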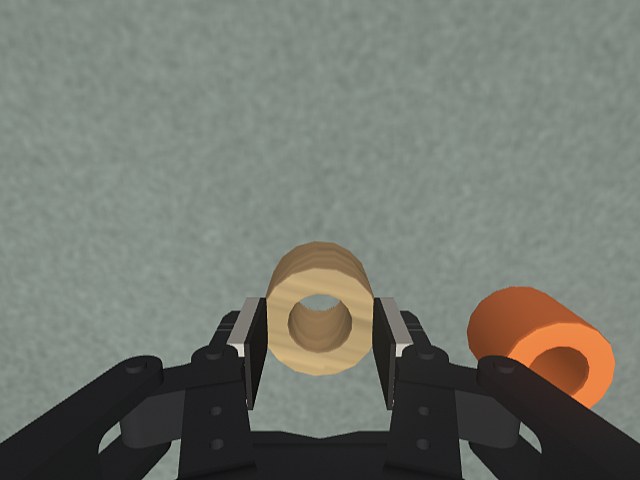

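Pads look in contact with the collar, but the gap equals what I commanded, so I'll command tighter to be sure.

Request:
step_arm --increments '[[[0, 0, 0, 0, 0, 0, 20], [0, 0, 0, 0, 0, 0, 20], [0, 0, 0, 0, 0, 0, 20], [0, 0, 0, 0, 0, 0, 20]]]' --newtons 40

```text
t: 6.1
tool_pos: [0.4603, 0.2642, 0.0143]
orientation: [-2.296, -2.141, -0.009]
contact_force: [0.8, 0.1, 0.3]
finger_gap: 0.234
```

```bash
python3 - <<'E'
from w import *
s,Rm=st();wcam(s,Rm,"w5")
E
```

```text
t 6.1 pos [0.4603 0.2642 0.0143] z [ 0.003   0.0055 -1.    ] yaw_y -4.001297389154749 F [0.7599 0.0821 0.3026] gap 19.958741461900924
```

View pics/w5.png

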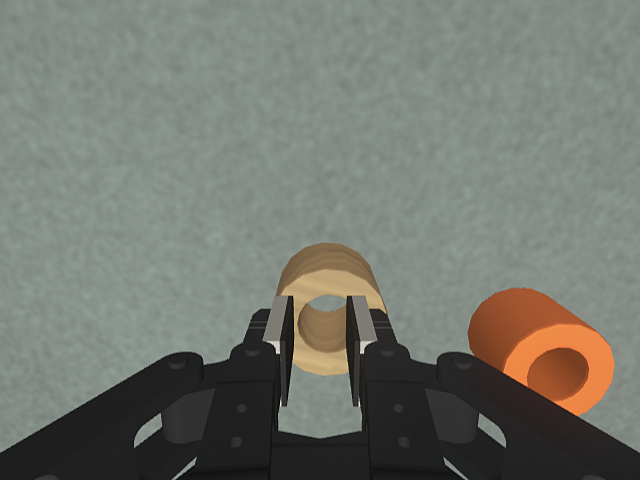

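The fingers closed above or across the collar without gripping it: the pads hide the top-face rim and the gap went to 20 mm with no resistance. I'll check the real fingertip height from the side camera.

```bash
python3 - <<'E'
from w import *
s,Rm=st()
im=snapshot("side")["color"][:,:,::-1].copy()
for dz,col in ((0,(0,0,255)),(.019,(0,255,0)),(.03,(255,0,0))):
    p=proj(SIDE,s['tool_pos']-Rm[:,2]*dz);print(p)
for z in (0,.02,.04): print("collar",z,proj(SIDE,[.4605,.262,z]))
c=cv2.resize(im[130:250,160:280],None,fx=5,fy=5,interpolation=cv2.INTER_CUBIC)
cv2.imwrite("pics/s5.png",c)
im=snapshot("top")["color"][:,:,::-1]
cv2.imwrite("pics/t5.png",cv2.resize(im[260:370,150:260],None,fx=5,fy=5,interpolation=cv2.INTER_CUBIC))
E
```

```text
t 6.15 pos [0.4603 0.2641 0.0143] z [ 0.0029  0.0055 -1.    ] yaw_y -4.004924467675766 F [ 0.2548 -0.4497  0.3352] gap 19.860392987575068
[214.2662 213.5076]
[213.3238 206.9226]
[212.7698 203.051 ]
collar 0 [215.2658 218.8735]
collar 0.02 [214.3012 212.0054]
collar 0.04 [213.3168 204.9962]
```

View pics/s5.png

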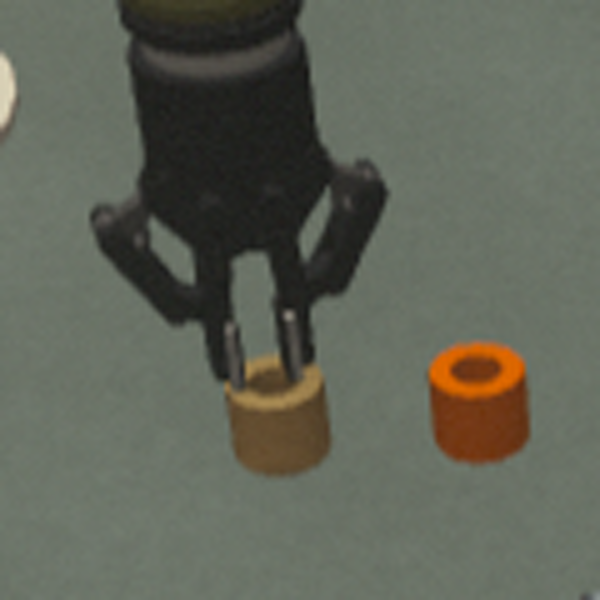

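View pics/t5.png

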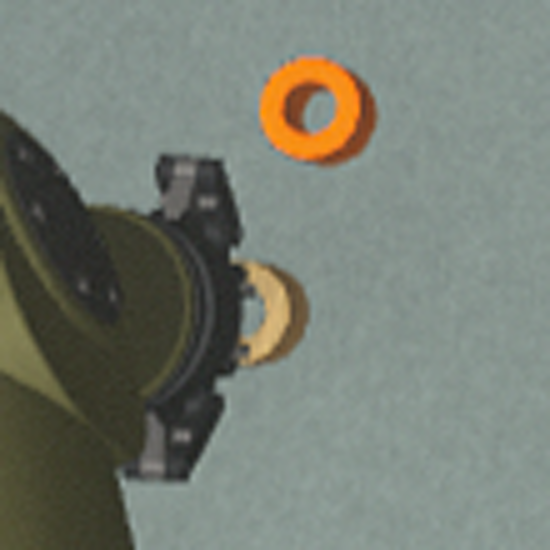

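Both views agree that the fingertips are about 25–30 mm above the nominal TCP reading. I'll open, then lower in stages.

Request:
step_arm --increments '[[[0, 0, 0, 0, 0, 0, 75], [0, 0, 0, 0, 0, 0, 75], [0, 0, 0, 0, 0, 0, 75], [0, 0, 0, 0, 0, 0, 75], [0, 0, 0, 0, 0, 0, 75], [0, 0, 0, 0, 0, 0, 75]]]'

```text
t: 7.0
tool_pos: [0.4603, 0.2638, 0.0139]
orientation: [-2.297, -2.141, -0.008]
contact_force: [-0.8, -1.4, -0.5]
finger_gap: 0.877
```

```bash
python3 - <<'E'
from w import *
s,Rm=st();wcam(s,Rm,"w6")
im=snapshot("side")["color"][:,:,::-1].copy()
a=cv2.resize(im[150:240,170:270],None,fx=4,fy=4,interpolation=cv2.INTER_CUBIC)
b=cv2.imread("pics/w6.png")[120:480,120:520]
cv2.imwrite("pics/s6.png",np.hstack([a,b]))
E
```

```text
t 7.0 pos [0.4603 0.2638 0.0139] z [ 0.0028  0.0048 -1.    ] yaw_y -4.013201756598447 F [-0.8122 -1.3987 -0.5192] gap 74.87357407539298
```

View pics/s6.png

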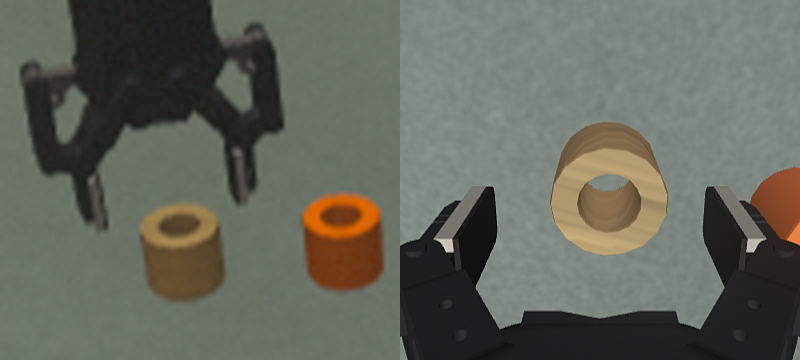

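```bash
python3 - <<'E'
from w import *
c=wload("w6")
p=ray(c,329,322,.04);print(p)
s,Rm=st(); print(Rm.T@(p-s['tool_pos'])*1000)
# side cam check: collar top centre
print(ray(SIDE,*cr(182,224,170,150,4),.04))
E
```

```text
[0.4628 0.2621 0.04  ]
t 7.1 pos [0.4603 0.2637 0.0139] z [ 0.0027  0.0048 -1.    ] yaw_y -4.023633460822605 F [-0.0306  0.5901  0.0001] gap 75.01415993511428
[ -1.2706   2.6432 -26.0775]
[0.4637 0.2578 0.04  ]
```

Request:
step_arm --increments '[[[-1.3, 2.7, 4, 0, 0, 0, 75], [0, 0, 8, 0, 0, 0, 75], [0, 0, 6, 0, 0, 0, 75], [0, 0, 0, 0, 0, 0, 75]]]'

```text
t: 7.6
tool_pos: [0.4629, 0.262, -0.0058]
orientation: [-2.297, -2.141, -0.007]
contact_force: [-0.0, 1.0, -0.0]
finger_gap: 0.88
```

```bash
cat > look.py <<'E'
from w import *
import sys
def look(n,x0,y0,W=100,H=90):
    s,Rm=st();wcam(s,Rm,"w"+n)
    im=snapshot("side")["color"][:,:,::-1].copy()
    cv2.imwrite("pics/side"+n+".png",im)
    a=cv2.resize(im[y0:y0+H,x0:x0+W],(400,360),interpolation=cv2.INTER_CUBIC)
    b=cv2.imread(f"pics/w{n}.png")[120:480,120:520]
    cv2.imwrite(f"pics/s{n}.png",np.hstack([a,b]))
look(sys.argv[1],int(sys.argv[2]),int(sys.argv[3]))
E
python3 look.py 7 170 150
```

```text
t 7.6 pos [ 0.4629  0.262  -0.0058] z [ 0.0021  0.0043 -1.    ] yaw_y -4.017583767254632 F [-0.0015  1.009  -0.0253] gap 75.11603193662268
```

View pics/s7.png

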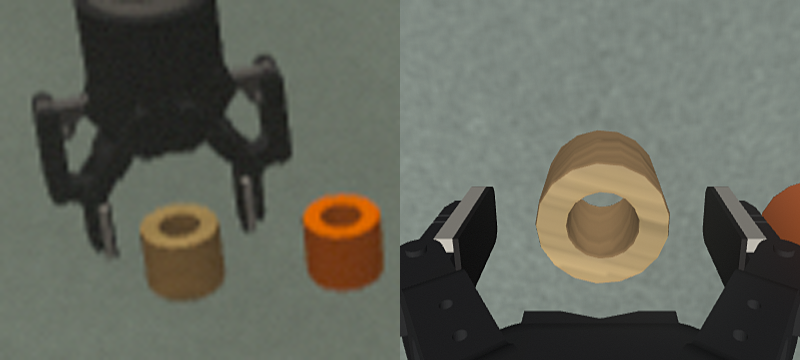

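TCP reads z = −0.006 with no contact, so the reading is offset from the real tips. Estimating the offset from the images.

```bash
python3 - <<'E'
from w import *
c=wload("w7"); c6=wload("w6")
s,Rm=st()
for c,u,v,l,r in ((c7:=c,322,344,257,389),(c6,329,322,271,387)):
    p=ray(c,u,v,.04);print(p,np.linalg.norm(ray(c,r,v,.04)-ray(c,l,v,.04)))
# if true z is higher by dz: size 46 & location
for dz in (0,.01,.015,.02,.025):
    o=[]
    for c,u,v,l,r in ((c7,322,344,257,389),(c6,329,322,271,387)):
        d=dict(c);d['M']=c['M'].copy();d['M'][2,3]+=dz
        o+= [ray(d,u,v,.04)[:2],np.linalg.norm(ray(d,r,v,.04)-ray(d,l,v,.04))]
    print(dz,*o)
E
```

```text
t 7.7 pos [ 0.4632  0.2623 -0.0052] z [ 0.0029  0.0049 -1.    ] yaw_y -4.013315389992043 F [ 0.4225 -0.0873 -0.3075] gap 75.16839878060325
[0.4626 0.2621 0.04  ] 0.04433840552610264
[0.4628 0.2621 0.04  ] 0.044498265196391426
0 [0.4626 0.2621] 0.04433840552610264 [0.4628 0.2621] 0.044498265196391426
0.01 [0.4623 0.2566] 0.0479357136220551 [0.4627 0.2572] 0.04760896487077308
0.015 [0.4622 0.2538] 0.049734367670031386 [0.4627 0.2548] 0.04916431470796397
0.02 [0.462 0.251] 0.05153302171800762 [0.4627 0.2523] 0.0507196645451548
0.025 [0.4619 0.2483] 0.053331675765983855 [0.4626 0.2499] 0.052275014382345636
```

Request:
step_arm --increments '[[[0, 0, 7, 0, 0, 0, 75], [0, 0, 7, 0, 0, 0, 75], [0, 0, 0, 0, 0, 0, 75]]]'

```text
t: 8.07
tool_pos: [0.4634, 0.2625, -0.02]
orientation: [-2.297, -2.141, -0.009]
contact_force: [-1.0, 0.5, -0.1]
finger_gap: 0.876
```

```bash
python3 look.py 8 170 150
```

```text
t 8.075 pos [ 0.4634  0.2625 -0.02  ] z [ 0.0032  0.0052 -1.    ] yaw_y -4.005336127494398 F [-0.9929  0.4933 -0.1112] gap 74.83591027415015
```

View pics/s8.png

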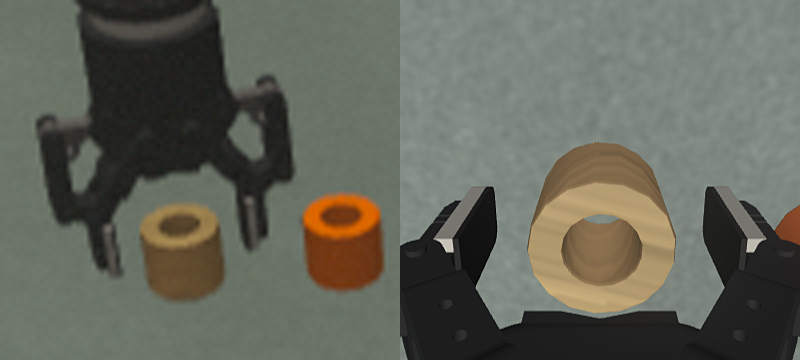

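Tip midpoint (182,258) in the side crop lies on the collar axis at about z = 0.013–0.02. Closing now.

Request:
step_arm --increments '[[[0, 0, 0, 0, 0, 0, 25], [0, 0, 0, 0, 0, 0, 25], [0, 0, 0, 0, 0, 0, 25], [0, 0, 0, 0, 0, 0, 25], [0, 0, 0, 0, 0, 0, 25]]]' --newtons 30

```text
t: 8.8
tool_pos: [0.4642, 0.263, -0.0188]
orientation: [-2.297, -2.141, -0.012]
contact_force: [-0.1, 0.7, -0.6]
finger_gap: 0.52
```

```bash
python3 look.py 9 170 150
```

```text
t 8.8 pos [ 0.4642  0.263  -0.0188] z [ 0.0047  0.0064 -1.    ] yaw_y -4.010172389751938 F [-0.099   0.6502 -0.5582] gap 44.376078240960005
```

View pics/s9.png

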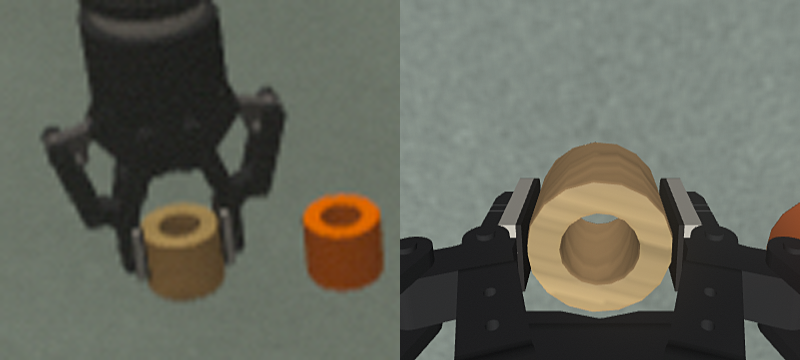

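Gripped: the gap stalled at 44.4 mm (about the 46 mm diameter), and both pads are flush on the collar. Lifting.

```bash
python3 - <<'E'
from w import *
c=wload("w9")
p=ray(c,319.5,368,.04);print(p)
s,Rm=st(); print("collar top in tool mm",Rm.T@(p-s['tool_pos'])*1000)
E
```

```text
[0.4628 0.2622 0.04  ]
t 8.9 pos [ 0.4642  0.263  -0.0188] z [ 0.0047  0.0064 -1.    ] yaw_y -4.010576031777932 F [ 0.1874 -1.2242  0.0186] gap 44.36736224944858
collar top in tool mm [ -0.5381  -1.0157 -58.8238]
```

Request:
step_arm --increments '[[[0, 0, -15, 0, 0, 0, 25], [0, 0, -20, 0, 0, 0, 25], [0, 0, -25, 0, 0, 0, 25], [0, 0, -25, 0, 0, 0, 25], [0, 0, -25, 0, 0, 0, 25], [0, 0, -20, 0, 0, 0, 25], [0, 0, 0, 0, 0, 0, 25]]]'

```text
t: 9.78
tool_pos: [0.4648, 0.2623, 0.1214]
orientation: [-2.298, -2.141, -0.02]
contact_force: [-0.9, -0.5, -0.6]
finger_gap: 0.521
```

```bash
python3 - <<'E'
from w import *
to([.5755,.053,.1],-4)
s,Rm=st();wcam(s,Rm,"w10")
E
```

```text
t 9.775 pos [0.4648 0.2623 0.1214] z [ 0.0088  0.0094 -0.9999] yaw_y -4.072164820609512 F [-0.9383 -0.5315 -0.5732] gap 44.51053110725108
shift mm [-201.112   125.1245   20.4202]
rot [ 0.0082 -0.01   -0.0012]
t 9.775 pos [0.4648 0.2623 0.1214] z [ 0.0088  0.0094 -0.9999] yaw_y -4.072164820609512 F [-0.9383 -0.5315 -0.5732] gap 44.51053110725108
```

View pics/w10.png

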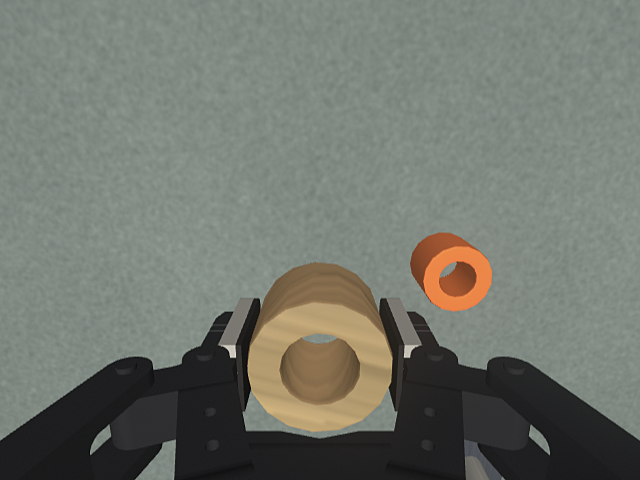

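Request:
step_arm --increments '[[[-18, 11, 0, 0.008, -0.01, 0, 25], [-21, 13, 0, 0, 0, 0, 25], [-21, 13, 0, 0, 0, 0, 25], [-21, 13, 0, 0, 0, 0, 25], [-21, 13, 0, 0, 0, 0, 25], [-21, 13, 0, 0, 0, 0, 25], [-21, 13, 0, 0, 0, 0, 25], [-21, 13, 0, 0, 0, 0, 25], [-18, 12, 0, 0, 0, 0, 25], [0, 0, 0, 0, 0, 0, 25]]]'

```text
t: 11.08
tool_pos: [0.5598, 0.0632, 0.109]
orientation: [-2.293, -2.139, 0.032]
contact_force: [-0.3, 0.1, -1.2]
finger_gap: 0.519
```

```bash
python3 - <<'E'
from w import *
to([.5755,.053,.1],-4)
s,Rm=st();wcam(s,Rm,"w11")
im=snapshot("side")["color"][:,:,::-1].copy()
cv2.imwrite("pics/side11.png",cv2.resize(im[170:340,230:380],None,fx=4,fy=3.5,interpolation=cv2.INTER_CUBIC))
E
```

```text
t 11.075 pos [0.5598 0.0632 0.109 ] z [-0.019  -0.0095 -0.9998] yaw_y -3.9945405559319025 F [-0.2865  0.0512 -1.2288] gap 44.36125245389572
shift mm [-9.0334 16.4962  8.8408]
rot [-0.0183  0.0108  0.0002]
t 11.075 pos [0.5598 0.0632 0.109 ] z [-0.019  -0.0095 -0.9998] yaw_y -3.9945405559319025 F [-0.2865  0.0512 -1.2288] gap 44.36125245389572
```

View pics/w11.png

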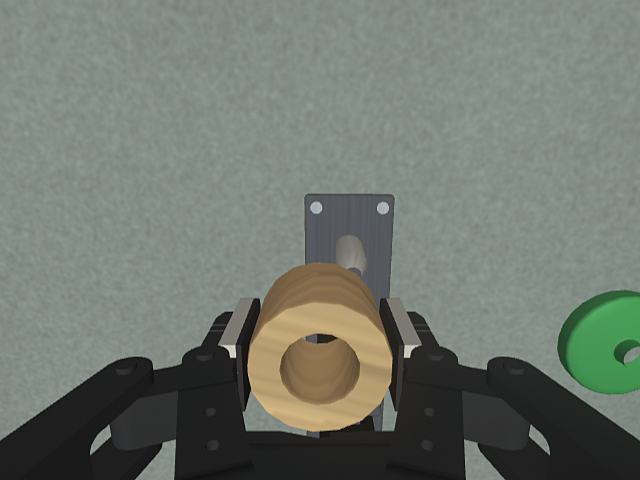

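View pics/side11.png

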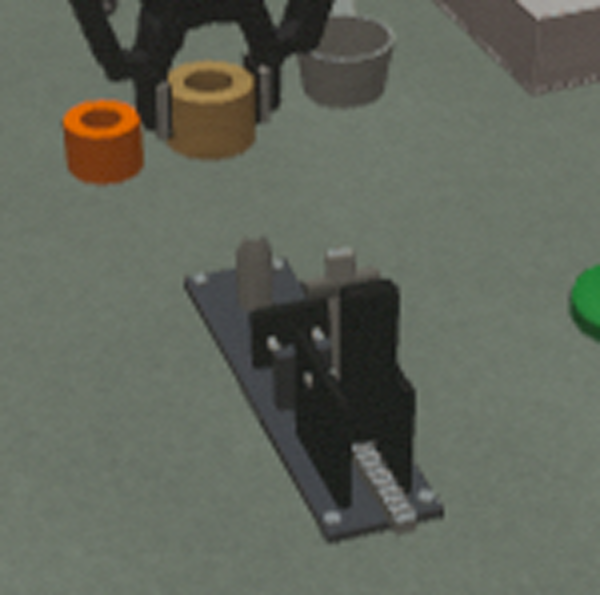

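The plate's front corners show at (305,195) and (394,195). The pin shaft is at about columns 335–366.

```bash
python3 - <<'E'
from w import *
c=wload("w11")
a=ray(c,305,195,.008);b=ray(c,394,195,.008);print(a,b,np.linalg.norm(a-b))
d=(b-a)/np.linalg.norm(b-a);xc=np.array([-d[1],d[0],0])  # d along +x world => clamp x dir +y
m=(a+b)/2;print("front mid",m,"xc",xc,np.degrees(np.arctan2(xc[1],xc[0])),"pin",m-xc*.037)
print(ray(c,316,208,.008),ray(c,383,208,.008))
m2=(ray(c,316,208,.008)+ray(c,383,208,.008))/2; print(m2)
to([.5755,.053,.1],-4)
E
```

```text
[0.5492 0.0912 0.008 ] [0.608  0.0873 0.008 ] 0.05885632257926368
front mid [0.5786 0.0893 0.008 ] xc [0.0656 0.9978 0.    ] 86.24122867015744 pin [0.5762 0.0523 0.008 ]
[0.5559 0.082  0.008 ] [0.6005 0.0791 0.008 ]
[0.5782 0.0805 0.008 ]
t 11.175 pos [0.5591 0.066  0.1091] z [-0.0195 -0.008  -0.9998] yaw_y -3.795117565390092 F [ 0.7833  0.386  -0.3479] gap 44.39042014096297
shift mm [-11.754   17.3985   8.8611]
rot [-0.0189  0.0093  0.0037]
```

Request:
step_arm --increments '[[[-5, 8, 0, -0.019, 0.009, 0.003, 25], [-6, 9, 0, 0, 0, 0, 25], [0, 0, 0, 0, 0, 0, 25]]]'

```text
t: 11.55
tool_pos: [0.5755, 0.0558, 0.1087]
orientation: [-2.293, -2.147, -0.002]
contact_force: [-0.5, -0.2, -0.9]
finger_gap: 0.523
```

```bash
python3 - <<'E'
from w import *
to([.577,.053,.06],-4)
s,Rm=st();wcam(s,Rm,"w12")
im=snapshot("side")["color"][:,:,::-1].copy()
cv2.imwrite("pics/side12.png",cv2.resize(im[170:340,230:380],None,fx=4,fy=3.5,interpolation=cv2.INTER_CUBIC))
E
```

```text
t 11.55 pos [0.5755 0.0558 0.1087] z [ 0.0008  0.0012 -1.    ] yaw_y -3.748926428874124 F [-0.5301 -0.1997 -0.8615] gap 44.68842315629309
shift mm [-2.7918  1.679  48.6808]
rot [ 0.0007 -0.0012  0.0044]
t 11.55 pos [0.5755 0.0558 0.1087] z [ 0.0008  0.0012 -1.    ] yaw_y -3.748926428874124 F [-0.5301 -0.1997 -0.8615] gap 44.68842315629309
```

View pics/w12.png

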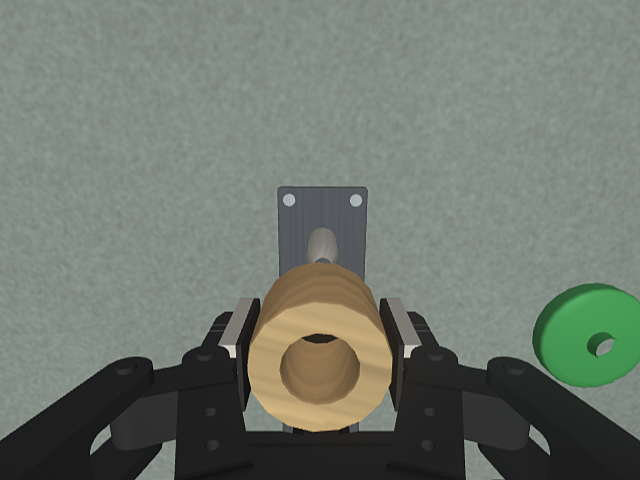

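View pics/side12.png

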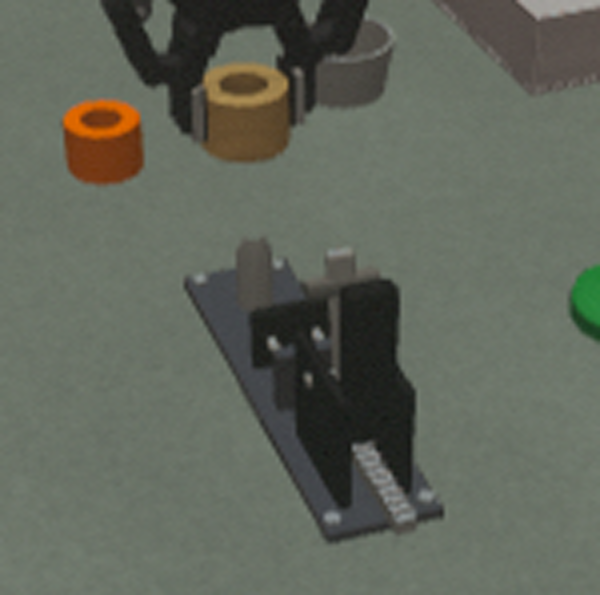

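```bash
python3 - <<'E'
from w import *
im=cv2.imread("pics/w12.png")
cv2.imwrite("pics/w12c.png",cv2.resize(im[180:290,260:390],None,fx=6,fy=5,interpolation=cv2.INTER_CUBIC))
c=wload("w12")
a=ray(c,278,187,.008);b=ray(c,368,187,.008)
d=(b-a)/np.linalg.norm(b-a);xc=np.array([-d[1],d[0],0]);m=(a+b)/2
print(np.linalg.norm(b-a),np.degrees(np.arctan2(xc[1],xc[0])),"pin",m-xc*.037)
m2=(ray(c,289,200.5,.008)+ray(c,356,200.5,.008))/2;print(m2)
for z in(.008,.046,.06):
  q=c['M'][:3,:3].T@(np.array([.576,.0525,z])-c['M'][:3,3]);print(z,c['f']*q[:2]/q[2]+[c['cx'],c['cy']])
E
```

```text
0.0593440651538252 86.30947336708381 pin [0.5766 0.0525 0.008 ]
[0.5781 0.0805 0.008 ]
0.008 [322.0048 241.1951]
0.046 [322.4122 257.7765]
0.06 [322.5952 265.2209]
```

View pics/w12c.png

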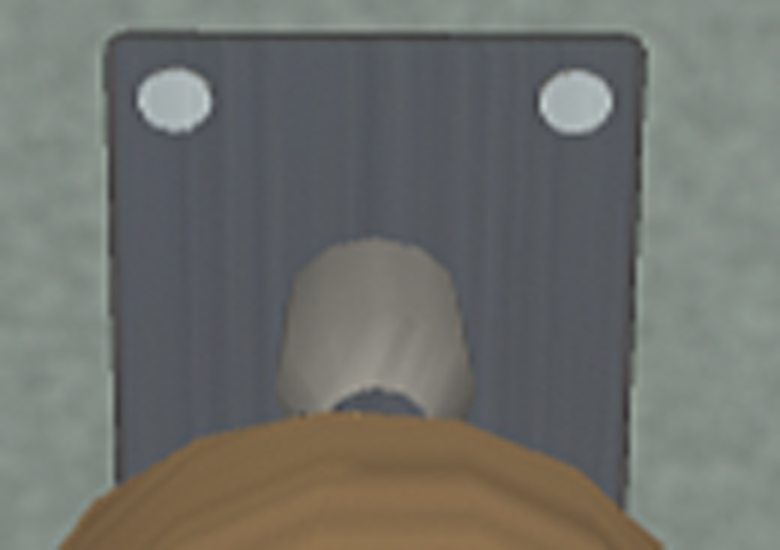

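```bash
python3 - <<'E'
from w import *
s,Rm=st()
im=snapshot("wrist");print(im["T_tool_cam"],im['cx'])
c=wload("w12");T=np.eye(4);T[:3,:3]=Rm;T[:3,3]=s['tool_pos']
for u in (318,320,322):
  p=ray(c,u,367,s['tool_pos'][2]+.0588); print(u,Rm.T@(p-s['tool_pos'])*1000)
E
```

```text
t 11.65 pos [0.5749 0.0565 0.1085] z [ 0.0001  0.0016 -1.    ] yaw_y -3.7133934424020953 F [-0.6517  0.3377 -0.1637] gap 44.281107285632736
[[ 0.0011 -0.9624 -0.2717  0.0693]
 [ 1.      0.0011  0.0001 -0.001 ]
 [ 0.0002 -0.2717  0.9624 -0.1688]
 [ 0.      0.      0.      1.    ]] 319.5429042299457
318 [ -0.8598  -0.8865 -58.8014]
320 [ -0.8597  -0.2745 -58.8014]
322 [ -0.8597   0.3375 -58.8014]
```

Request:
step_arm --increments '[[[-3.3, 1.8, 5, 0, 0, 0.004, 25], [0, 0, 18, 0, 0, 0, 25], [0, 0, 18, 0, 0, 0, 25], [0, 0, 12, 0, 0, 0, 25], [0, 0, 0, 0, 0, 0, 25]]]'

```text
t: 12.32
tool_pos: [0.5748, 0.0534, 0.0501]
orientation: [-2.294, -2.142, 0.002]
contact_force: [-0.1, 0.5, 0.1]
finger_gap: 0.523
```

```bash
python3 - <<'E'
from w import *
to([.5765,.053,.05],-3.8)
s,Rm=st();wcam(s,Rm,"w13")
im=snapshot("side")["color"][:,:,::-1].copy()
cv2.imwrite("pics/side13.png",cv2.resize(im[170:340,230:380],None,fx=4,fy=3.5,interpolation=cv2.INTER_CUBIC))
im=cv2.imread("pics/w13.png")
cv2.imwrite("pics/w13c.png",cv2.resize(im[150:450,220:420],None,fx=2.5,fy=2,interpolation=cv2.INTER_CUBIC))
E
```

```text
t 12.325 pos [0.5748 0.0534 0.0501] z [-0.0032  0.0011 -1.    ] yaw_y -3.903289894491163 F [-0.0547  0.4502  0.0638] gap 44.622753821124846
shift mm [-0.3246  1.7361  0.1086]
rot [-0.0033 -0.0009 -0.0018]
t 12.325 pos [0.5748 0.0534 0.0501] z [-0.0032  0.0011 -1.    ] yaw_y -3.903289894491163 F [-0.0547  0.4502  0.0638] gap 44.622753821124846
```

View pics/w13c.png

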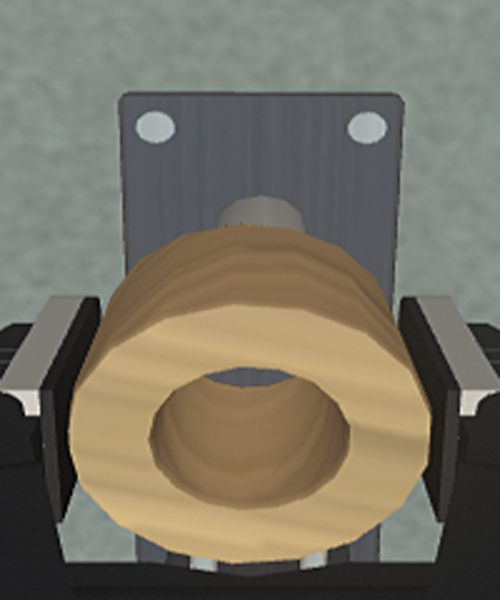

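View pics/side13.png

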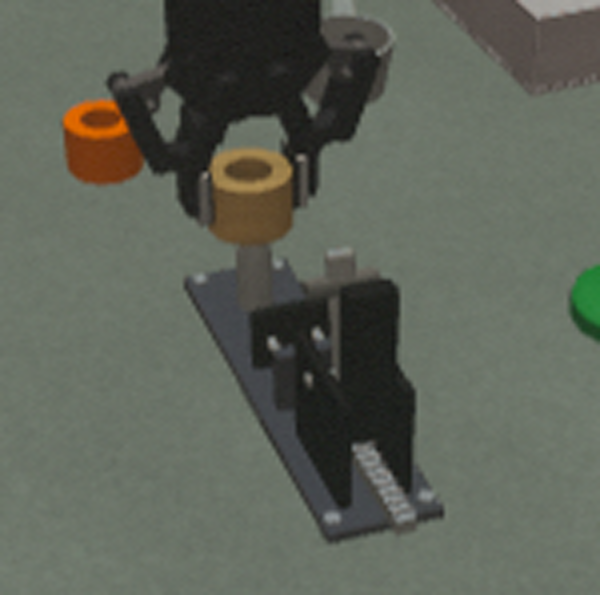

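Pin is about 2 mm to the tool +y side of the bore (columns 260 against 249 in the crop). Correcting, then descending onto the taper.

Request:
step_arm --increments '[[[-0.3, 2, 0, -0.003, 0, 0, 25], [0, 0, 6, 0, 0, 0, 25], [0, 0, 8, 0, 0, 0, 25], [0, 0, 8, 0, 0, 0, 25], [0, 0, 0, 0, 0, 0, 25]]]'

```text
t: 13.05
tool_pos: [0.5792, 0.0534, 0.0294]
orientation: [2.294, 2.143, 0.008]
contact_force: [0.3, -0.0, -0.4]
finger_gap: 0.521
```

```bash
python3 - <<'E'
from w import *
to([.5765,.053,.05],-3.8)
s,Rm=st();wcam(s,Rm,"w14")
im=cv2.imread("pics/w14.png")
cv2.imwrite("pics/w14c.png",cv2.resize(im[150:450,220:420],None,fx=2.5,fy=2,interpolation=cv2.INTER_CUBIC))
E
```

```text
t 13.05 pos [0.5792 0.0534 0.0294] z [ 0.005   0.0022 -1.    ] yaw_y -3.8954190609997834 F [ 0.3474 -0.0108 -0.3823] gap 44.521007873267145
shift mm [ -0.4895  -2.6065 -20.5949]
rot [ 0.0048 -0.0026 -0.0017]
t 13.05 pos [0.5792 0.0534 0.0294] z [ 0.005   0.0022 -1.    ] yaw_y -3.8954190609997834 F [ 0.3474 -0.0108 -0.3823] gap 44.521007873267145
```

View pics/w14c.png

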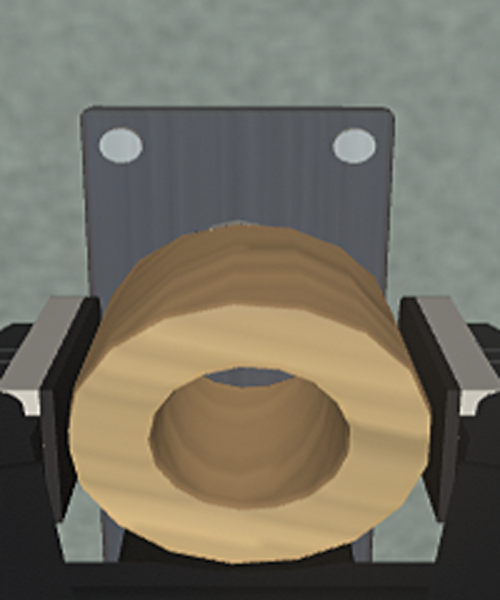

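Now it is about 2.5 mm too far the other way (plate centre at column 237 against the collar at 249). Pulling back before going further.

Request:
step_arm --increments '[[[-0.3, -2.4, 0, 0.004, -0.002, 0, 25], [0, 0, 0, 0, 0, 0, 25]]]'

```text
t: 13.35
tool_pos: [0.5772, 0.0533, 0.0301]
orientation: [2.295, 2.144, 0.003]
contact_force: [-0.0, 0.3, -0.8]
finger_gap: 0.523
```

```bash
python3 - <<'E'
from w import *
to([.5767,.053,.05],-3.8)
s,Rm=st();wcam(s,Rm,"w15")
im=cv2.imread("pics/w15.png")
cv2.imwrite("pics/w15c.png",cv2.resize(im[150:450,220:420],None,fx=2.5,fy=2,interpolation=cv2.INTER_CUBIC))
E
```

```text
t 13.35 pos [0.5772 0.0533 0.0301] z [ 0.0017  0.0006 -1.    ] yaw_y -3.895292797189641 F [-0.017   0.2676 -0.7526] gap 44.66778483283548
shift mm [ -0.2828  -0.4979 -19.919 ]
rot [ 0.0016 -0.0007 -0.0017]
t 13.35 pos [0.5772 0.0533 0.0301] z [ 0.0017  0.0006 -1.    ] yaw_y -3.895292797189641 F [-0.017   0.2676 -0.7526] gap 44.66778483283548
```

View pics/w15c.png

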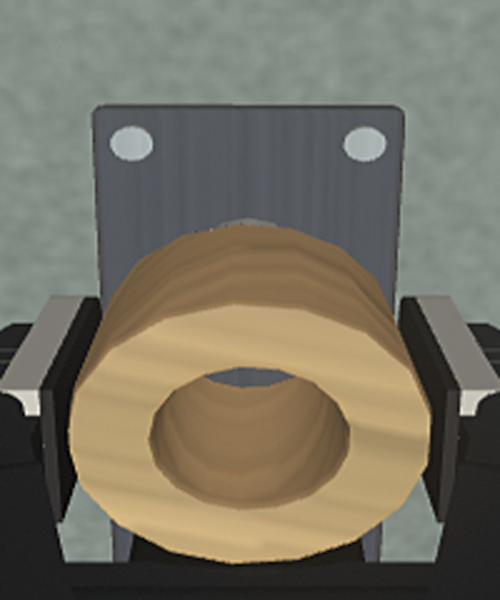

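Request:
step_arm --increments '[[[-0.2, 0, 6, 0, 0, 0, 25], [0, 0, 6, 0, 0, 0, 25], [0, 0, 0, 0, 0, 0, 25]]]'

```text
t: 13.78
tool_pos: [0.5775, 0.053, 0.0174]
orientation: [2.295, 2.144, 0.003]
contact_force: [-0.7, -0.1, -0.4]
finger_gap: 0.517
```

```bash
python3 - <<'E'
from w import *
to([.5767,.053,.05],-3.8)
s,Rm=st();wcam(s,Rm,"w16")
im=cv2.imread("pics/w16.png")
cv2.imwrite("pics/w16c.png",cv2.resize(im[150:450,220:420],None,fx=2.5,fy=2,interpolation=cv2.INTER_CUBIC))
E
```

```text
t 13.775 pos [0.5775 0.053  0.0174] z [ 0.0023  0.0007 -1.    ] yaw_y -3.896824130059857 F [-0.7055 -0.0621 -0.4106] gap 44.15719638806171
shift mm [ -0.06    -0.7014 -32.5786]
rot [ 0.0022 -0.0008 -0.0017]
t 13.775 pos [0.5775 0.053  0.0174] z [ 0.0023  0.0007 -1.    ] yaw_y -3.896824130059857 F [-0.7055 -0.0621 -0.4106] gap 44.15719638806171
```

View pics/w16c.png

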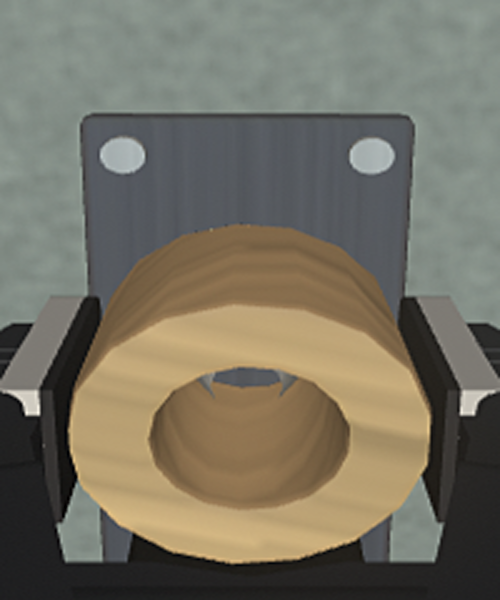

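The pin is entering the bore centred, with both edges visible and symmetric at (205,380) and (292,380), and there is no force. Continuing down.

Request:
step_arm --increments '[[[0, -0.5, 7, 0.001, 0, 0, 25], [0, 0, 7, 0, 0, 0, 25], [0, 0, 0, 0, 0, 0, 25]]]'

```text
t: 14.2
tool_pos: [0.5771, 0.0531, 0.0026]
orientation: [2.295, 2.144, 0.002]
contact_force: [-1.0, -0.6, -1.2]
finger_gap: 0.524
```

```bash
python3 - <<'E'
from w import *
to([.5767,.053,-.011],-3.8)
s,Rm=st();wcam(s,Rm,"w17")
im=cv2.imread("pics/w17.png")
a=cv2.resize(im[150:450,220:420],(400,600),interpolation=cv2.INTER_CUBIC)
im=snapshot("side")["color"][:,:,::-1].copy()
b=cv2.resize(im[190:290,270:336],(396,600),interpolation=cv2.INTER_CUBIC)
cv2.imwrite("pics/w17c.png",np.hstack([a,b]))
E
```

```text
t 14.2 pos [0.5771 0.0531 0.0026] z [ 0.0014  0.0008 -1.    ] yaw_y -3.896169369500665 F [-0.9595 -0.592  -1.2011] gap 44.77213258054229
shift mm [-0.141  -0.4084 13.5841]
rot [ 0.0014 -0.0009 -0.0017]
t 14.2 pos [0.5771 0.0531 0.0026] z [ 0.0014  0.0008 -1.    ] yaw_y -3.896169369500665 F [-0.9595 -0.592  -1.2011] gap 44.77213258054229
```

View pics/w17c.png

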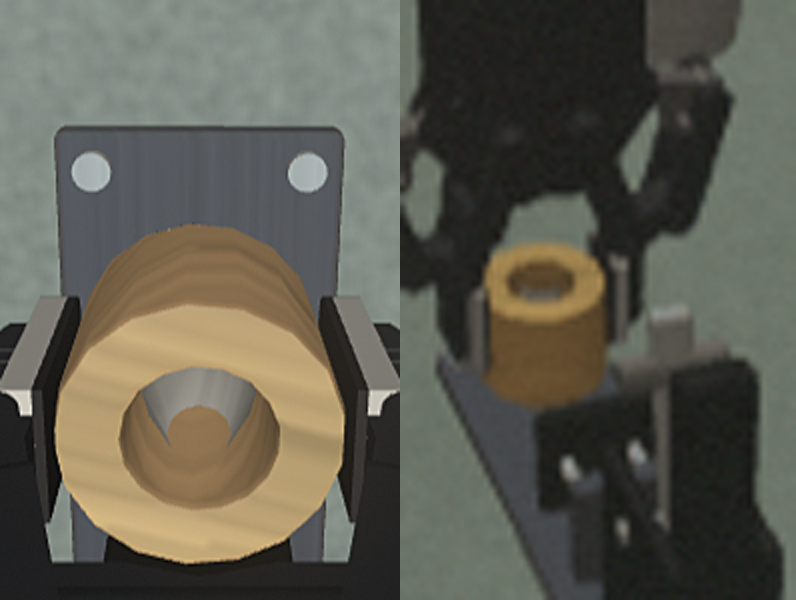

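Request:
step_arm --increments '[[[0, -0.3, 6, 0, 0, 0, 25], [0, 0, 4, 0, 0, 0, 25], [0, 0, 0, 0, 0, 0, 25]]]'

```text
t: 14.68
tool_pos: [0.5776, 0.0532, -0.0072]
orientation: [2.295, 2.144, 0.005]
contact_force: [0.6, 0.6, -1.1]
finger_gap: 0.52
```

Request:
step_arm --increments '[[[0, 0, 3, 0, 0, 0, 25], [0, 0, 0, 0, 0, 0, 25]]]'

```text
t: 14.92
tool_pos: [0.5777, 0.0533, -0.0103]
orientation: [2.295, 2.144, 0.005]
contact_force: [0.3, 0.3, -1.7]
finger_gap: 0.523
```

```bash
cat > l2.py <<'E'
from w import *
import sys
n=sys.argv[1]
to([.5767,.053,-.011],-3.8)
s,Rm=st();wcam(s,Rm,"w"+n)
im=cv2.imread(f"pics/w{n}.png")
a=cv2.resize(im[150:450,220:420],(400,600),interpolation=cv2.INTER_CUBIC)
im=snapshot("side")["color"][:,:,::-1].copy();cv2.imwrite(f"pics/side{n}.png",im)
b=cv2.resize(im[190:290,270:336],(396,600),interpolation=cv2.INTER_CUBIC)
cv2.imwrite(f"pics/w{n}c.png",np.hstack([a,b]))
E
python3 l2.py 18
```

```text
t 14.925 pos [ 0.5777  0.0533 -0.0103] z [ 0.0032  0.0012 -1.    ] yaw_y -3.894522939877502 F [ 0.2541  0.3325 -1.6671] gap 44.69719930389628
shift mm [-0.3383 -0.9701  0.6842]
rot [ 0.0031 -0.0014 -0.0016]
t 14.925 pos [ 0.5777  0.0533 -0.0103] z [ 0.0032  0.0012 -1.    ] yaw_y -3.894522939877502 F [ 0.2541  0.3325 -1.6671] gap 44.69719930389628
```

View pics/w18c.png

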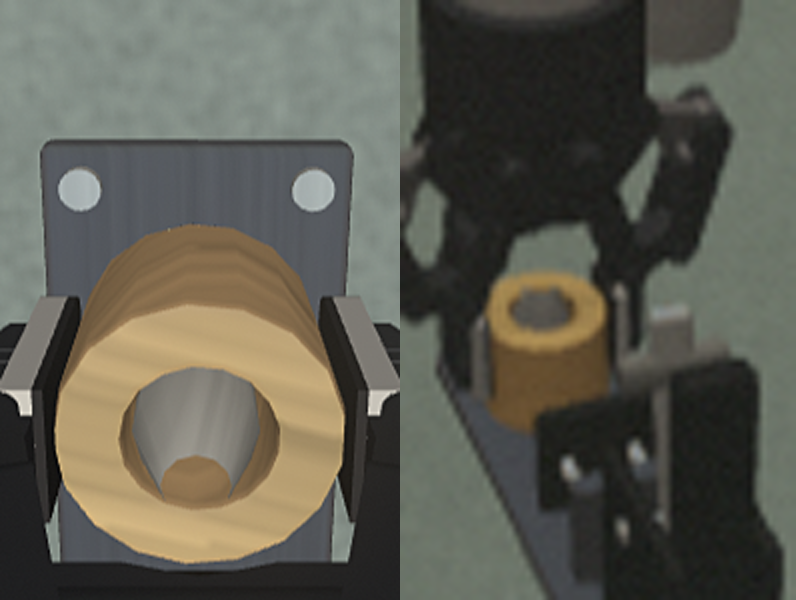

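Request:
step_arm --increments '[[[0, -0.5, 2, 0, 0, 0, 25], [0, 0, 0, 0, 0, 0, 25]]]'

```text
t: 15.28
tool_pos: [0.5784, 0.0533, -0.0106]
orientation: [2.294, 2.143, 0.008]
contact_force: [0.6, 0.0, -0.7]
finger_gap: 0.517
```

Request:
step_arm --increments '[[[0, 0, 2, 0, 0, 0, 25], [0, 0, 0, 0, 0, 0, 25]]]'

```text
t: 15.52
tool_pos: [0.5789, 0.0533, -0.0106]
orientation: [2.295, 2.143, 0.01]
contact_force: [-0.0, 0.2, -1.1]
finger_gap: 0.522
```

```bash
python3 - <<'E'
from w import *
for _ in range(1):
    s=sense();print(s['qpos'],s['tau'],s['contact_force'],s['wrist_torque'],s['tool_pos'])
E
python3 l2.py 19
```

```text
[-0.5079  0.3958  0.4401  1.8625 -0.2104  0.9223 -0.0391] [  0.0478 -44.174    5.546  -25.5665   0.0016   0.0447   0.0037] [-0.0022  0.1939 -1.1302] [ 0.0048  0.0097 -0.0239] [ 0.5789  0.0533 -0.0106]
t 15.525 pos [ 0.5789  0.0533 -0.0106] z [ 0.0057  0.0028 -1.    ] yaw_y -3.920346339084839 F [-0.0022  0.1939 -1.1302] gap 44.59381582479441
shift mm [-0.4555 -2.2165  0.3822]
rot [ 0.0055 -0.0032 -0.0021]
t 15.525 pos [ 0.5789  0.0533 -0.0106] z [ 0.0057  0.0028 -1.    ] yaw_y -3.920346339084839 F [-0.0022  0.1939 -1.1302] gap 44.59381582479441
```

View pics/w19c.png

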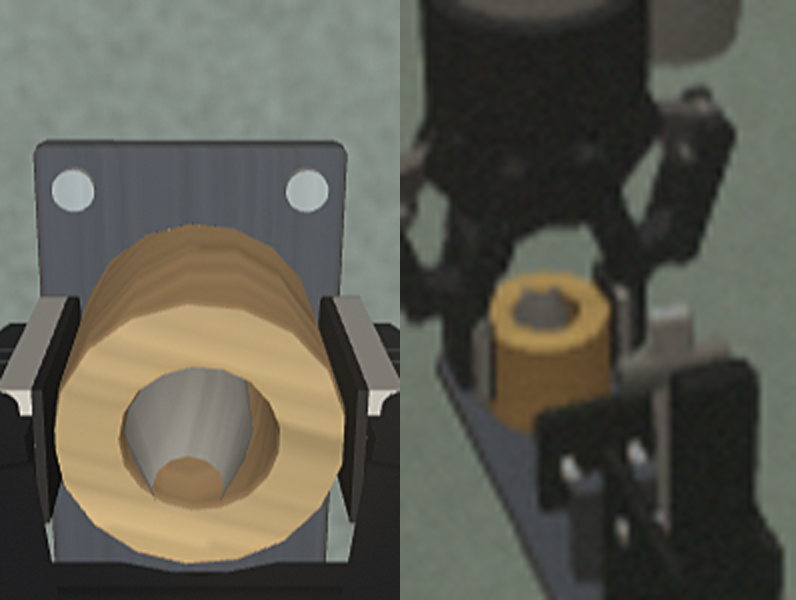

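Height stops at −0.0106, which puts the collar bottom at about 8.2 mm, on the plate. Recentring slightly and releasing.

Request:
step_arm --increments '[[[0, -1.6, 0, 0.004, -0.002, 0, 25], [0, 0, 1.5, 0, 0, 0, 40], [0, 0, 0, 0, 0, 0, 70], [0, 0, 0, 0, 0, 0, 70], [0, 0, 0, 0, 0, 0, 70], [0, 0, 0, 0, 0, 0, 70]]]'

```text
t: 16.38
tool_pos: [0.5767, 0.0534, -0.012]
orientation: [-2.295, -2.144, -0.0]
contact_force: [0.5, -0.2, 0.0]
finger_gap: 0.818
```

```bash
python3 l2.py 20
```

```text
t 16.375 pos [ 0.5767  0.0534 -0.012 ] z [-0.0003  0.0007 -1.    ] yaw_y -3.909901769541776 F [ 0.4625 -0.2234  0.0271] gap 69.82695305249702
shift mm [-0.3535 -0.0083 -0.9936]
rot [-0.0003 -0.0007 -0.0019]
t 16.375 pos [ 0.5767  0.0534 -0.012 ] z [-0.0003  0.0007 -1.    ] yaw_y -3.909901769541776 F [ 0.4625 -0.2234  0.0271] gap 69.82695305249702
```

View pics/w20c.png

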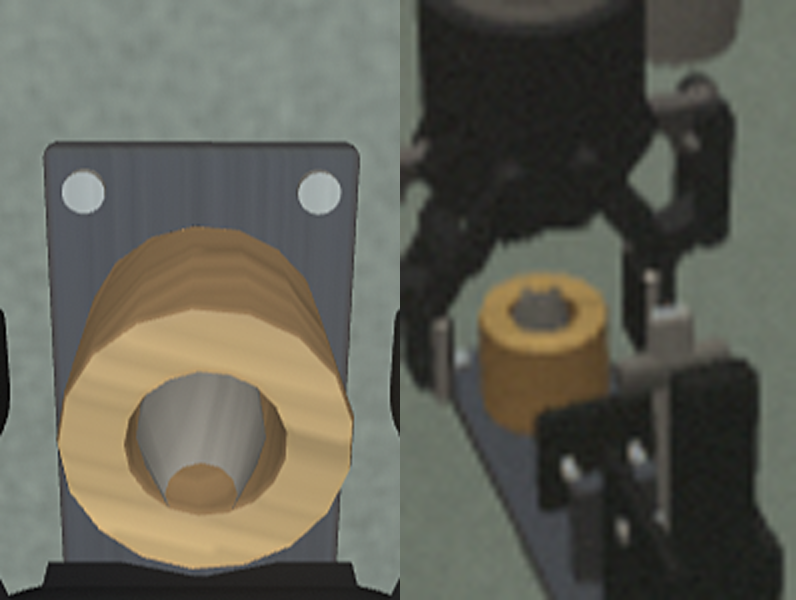

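Collar is seated and released, with the pin tip showing above it at (200,490). Retracting straight up.

Request:
step_arm --increments '[[[0, 0, -8, 0, 0, 0, 75], [0, 0, -15, 0, 0, 0, 80], [0, 0, -20, 0, 0, 0, 80], [0, 0, -30, 0, 0, 0, 80], [0, 0, -35, 0, 0, 0, 80], [0, 0, -35, 0, 0, 0, 80], [0, 0, -35, 0, 0, 0, 80], [0, 0, -20, 0, 0, 0, 80]]]'

```text
t: 17.48
tool_pos: [0.5769, 0.0523, 0.1989]
orientation: [2.297, 2.142, 0.006]
contact_force: [0.1, -0.4, 0.0]
finger_gap: 0.936
```

Request:
step_arm --increments '[[[0, 0, 0, 0, 0, -0.17, 80], [0, 0, 0, 0, 0, -0.17, 80], [0, 0, 0, 0, 0, -0.17, 80], [0, 0, 0, 0, 0, -0.17, 80], [0, 0, 0, 0, 0, -0.17, 80], [0, 0, 0, 0, 0, -0.17, 80], [0, 0, 0, 0, 0, -0.17, 80], [0, 0, 0, 0, 0, -0.17, 80], [0, 0, 0, 0, 0, -0.17, 80]]]'

```text
t: 18.6
tool_pos: [0.5796, 0.0502, 0.215]
orientation: [0.1, 3.118, 0.011]
contact_force: [-0.1, 0.3, 0.3]
finger_gap: 0.936
```

```bash
python3 - <<'E'
from w import *
to([.5658,-.1082,.18],86.2)
im=snapshot("side")["color"][:,:,::-1].copy()
cv2.imwrite("pics/side21.png",cv2.resize(im[170:340,230:380],None,fx=4,fy=3.5,interpolation=cv2.INTER_CUBIC))
E
```

```text
t 18.6 pos [0.5796 0.0502 0.215 ] z [ 0.022   0.0061 -0.9997] yaw_y 86.33780777379779 F [-0.129   0.334   0.2701] gap 79.94849695516257
shift mm [   4.3438 -159.2123   33.7241]
rot [0.0075 0.0216 0.0023]
```

View pics/side21.png

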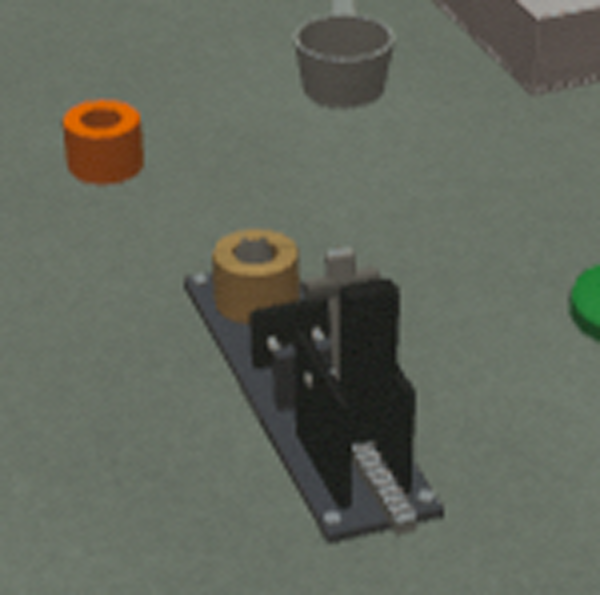

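Collar standing seated on the plate. Moving above the handle/trigger pair.

Request:
step_arm --increments '[[[0, -20, 0, 0.007, 0.021, 0, 80], [1, -28, 0, 0, 0, 0, 80], [1, -28, 0, 0, 0, 0, 80], [1, -28, 0, 0, 0, 0, 80], [1, -28, 0, 0, 0, 0, 80], [0, -25, 0, 0, 0, 0, 80], [0, 0, 0, 0, 0, 0, 80]]]'

```text
t: 19.52
tool_pos: [0.5653, -0.1114, 0.2224]
orientation: [0.122, 3.131, 0.002]
contact_force: [0.6, 1.1, 0.4]
finger_gap: 0.934
```

```bash
python3 - <<'E'
from w import *
to([.5658,-.1082,.18],86.2)
s,Rm=st();wcam(s,Rm,"w22")
im=snapshot("side")["color"][:,:,::-1].copy();cv2.imwrite("pics/side22.png",im)
E
```

```text
t 19.525 pos [ 0.5653 -0.1114  0.2224] z [ 0.0087  0.0011 -1.    ] yaw_y 85.54740872900688 F [0.6323 1.0947 0.4331] gap 79.75914281806322
shift mm [ 0.1402  3.1683 42.3876]
rot [ 0.0017  0.0086 -0.0114]
t 19.525 pos [ 0.5653 -0.1114  0.2224] z [ 0.0087  0.0011 -1.    ] yaw_y 85.54740872900688 F [0.6323 1.0947 0.4331] gap 79.75914281806322
```

View pics/w22.png

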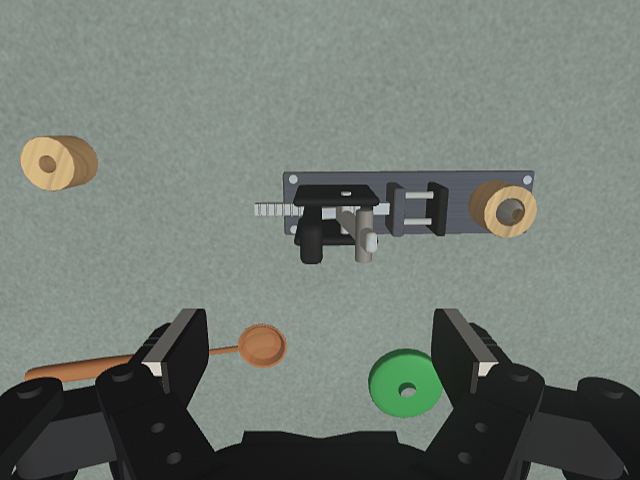

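```bash
python3 - <<'E'
from w import *
c=wload("w22")
im=cv2.imread("pics/w22.png")
cv2.imwrite("pics/w22c.png",cv2.resize(im[160:280,245:405],None,fx=5,fy=5,interpolation=cv2.INTER_CUBIC))
def pj(p):
  q=c['M'][:3,:3].T@(np.array(p)-c['M'][:3,3]);return c['f']*q[:2]/q[2]+[c['cx'],c['cy']]
pin=np.array([.5763,.0525]);xc=np.array([.0655,.9979]);yc=np.array([-xc[1],xc[0]])
def C(x,y,z): return [*(pin+xc*(x-.143)+yc*y),z]
for n,p in dict(htop=C(-.026,0,.15),bar=C(.009,0,.126),bar1=C(.009,.018,.126),bar2=C(.009,-.018,.126),pintop=C(.143,0,.06),colltop=C(.143,0,.048),front1=C(.18,.03,.008),back=C(-.055,.03,.008)).items(): print(n,pj(p),(pj(p)-[245,160])*5)
E
```

```text
htop [310.8987 248.306 ] [329.4933 441.5302]
bar [363.6541 237.4943] [593.2705 387.4715]
bar1 [364.1797 211.1261] [595.8984 255.6307]
bar2 [363.1476 262.9084] [590.7378 514.5418]
pintop [517.3032 214.8485] [1361.5161  274.2425]
colltop [510.7385 211.9378] [1328.6924  259.6888]
front1 [535.0183 171.0657] [1450.0913   55.3285]
back [281.8597 173.9643] [184.2986  69.8215]
```

View pics/w22c.png

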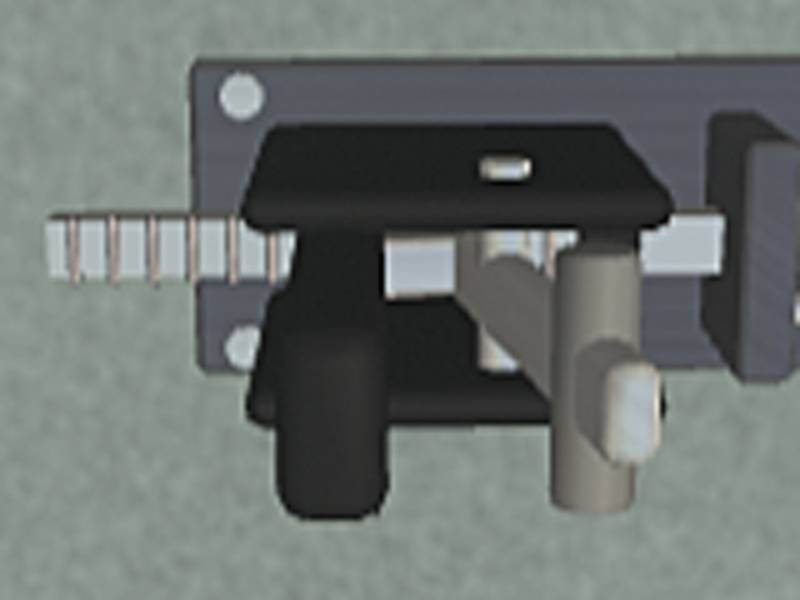

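The model projections match the picture to within about 2 px, so the clamp pose is good. Descending in stages.

Request:
step_arm --increments '[[[0, 3.2, 10, 0.002, 0.008, -0.011, 80], [0, 0, 25, 0, 0, 0, 80], [0, 0, 25, 0, 0, 0, 80], [0, 0, 22, 0, 0, 0, 80], [0, 0, 0, 0, 0, 0, 80]]]'

```text
t: 20.25
tool_pos: [0.5669, -0.0942, 0.1351]
orientation: [-0.077, -3.138, -0.007]
contact_force: [0.3, -0.1, 0.0]
finger_gap: 0.936
```

```bash
cat > l3.py <<'E'
from w import *
import sys
n=sys.argv[1]
to([.5658,-.1082,.077],86.2)
s,Rm=st();wcam(s,Rm,"w"+n)
a=cv2.resize(cv2.imread(f"pics/w{n}.png"),(480,360),interpolation=cv2.INTER_AREA)
im=snapshot("side")["color"][:,:,::-1].copy();cv2.imwrite(f"pics/side{n}.png",im)
b=cv2.resize(im[210:330,260:366],(318,360),interpolation=cv2.INTER_CUBIC)
cv2.imwrite(f"pics/w{n}c.png",np.hstack([a,b]))
E
python3 l3.py 23
```

```text
t 20.25 pos [ 0.5669 -0.0942  0.1351] z [-0.003   0.0045 -1.    ] yaw_y 87.19460282942043 F [ 0.2527 -0.1409  0.0322] gap 79.89898950077034
shift mm [  0.219 -14.291  58.078]
rot [ 0.0043 -0.0032  0.0174]
t 20.25 pos [ 0.5669 -0.0942  0.1351] z [-0.003   0.0045 -1.    ] yaw_y 87.19460282942043 F [ 0.2527 -0.1409  0.0322] gap 79.89898950077034
```

View pics/w23c.png

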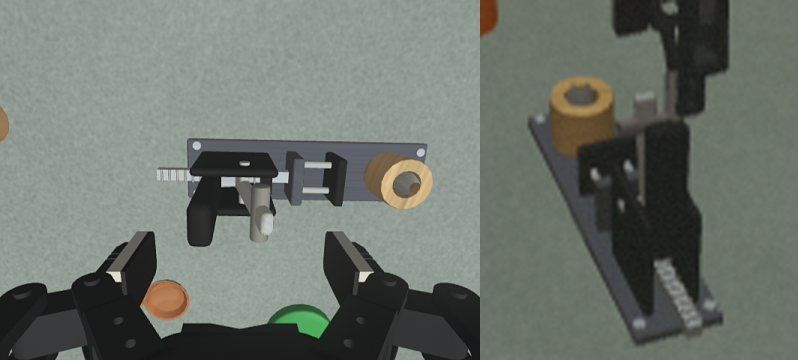

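Request:
step_arm --increments '[[[0, -7, 0, 0.004, -0.003, 0.017, 80], [0, -7, 0, 0, 0, 0, 80], [0, 0, 0, 0, 0, 0, 80]]]'

```text
t: 20.72
tool_pos: [0.5694, -0.1102, 0.1402]
orientation: [0.106, 3.131, -0.001]
contact_force: [0.2, 0.2, 0.3]
finger_gap: 0.933
```

```bash
python3 l3.py 24
```

```text
t 20.725 pos [ 0.5694 -0.1102  0.1402] z [ 0.0087 -0.0007 -1.    ] yaw_y 86.12345050637644 F [0.2139 0.2112 0.3106] gap 79.70952661910802
shift mm [ 4.2909  1.7358 63.164 ]
rot [-0.0001  0.0087 -0.0013]
t 20.725 pos [ 0.5694 -0.1102  0.1402] z [ 0.0087 -0.0007 -1.    ] yaw_y 86.12345050637644 F [0.2139 0.2112 0.3106] gap 79.70952661910802
```

Request:
step_arm --increments '[[[4, 1.5, 3, 0, 0.008, 0, 80], [0, 0, 8, 0, 0, 0, 80], [0, 0, 8, 0, 0, 0, 80], [0, 0, 0, 0, 0, 0, 80]]]'

```text
t: 21.32
tool_pos: [0.5648, -0.1066, 0.119]
orientation: [-0.103, -3.139, -0.001]
contact_force: [0.5, 0.2, -0.0]
finger_gap: 0.936
```

```bash
python3 l3.py 25
```

```text
t 21.325 pos [ 0.5648 -0.1066  0.119 ] z [-0.0014  0.0009 -1.    ] yaw_y 86.22670308067761 F [ 0.4811  0.1863 -0.0461] gap 79.96855472940477
shift mm [-1.1463 -1.5431 41.9825]
rot [ 0.0008 -0.0014  0.0005]
t 21.325 pos [ 0.5648 -0.1066  0.119 ] z [-0.0014  0.0009 -1.    ] yaw_y 86.22670308067761 F [ 0.4811  0.1863 -0.0461] gap 79.96855472940477
```

View pics/w25c.png

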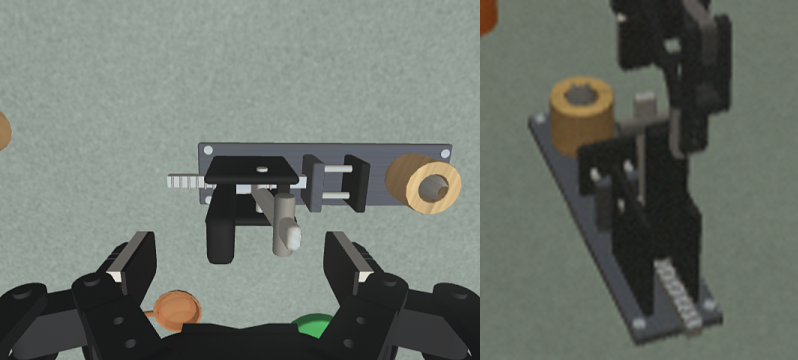

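Request:
step_arm --increments '[[[-1, -1.3, 3, 0, -0.001, 0, 85], [0, 0, 7, 0, 0, 0, 85], [0, 0, 7, 0, 0, 0, 85], [0, 0, 0, 0, 0, 0, 85]]]'

```text
t: 21.92
tool_pos: [0.5666, -0.1084, 0.1019]
orientation: [0.104, 3.138, 0.001]
contact_force: [0.1, 0.7, 0.6]
finger_gap: 1.001
```

```bash
python3 l3.py 26
```

```text
t 21.925 pos [ 0.5666 -0.1084  0.1019] z [ 0.0016  0.0006 -1.    ] yaw_y 86.21465502288837 F [0.0637 0.7228 0.6145] gap 85.47672707963181
shift mm [ 0.8841  0.1011 24.8714]
rot [0.0007 0.0016 0.0003]
t 21.925 pos [ 0.5666 -0.1084  0.1019] z [ 0.0016  0.0006 -1.    ] yaw_y 86.21465502288837 F [0.0637 0.7228 0.6145] gap 85.47672707963181
```

View pics/w26c.png

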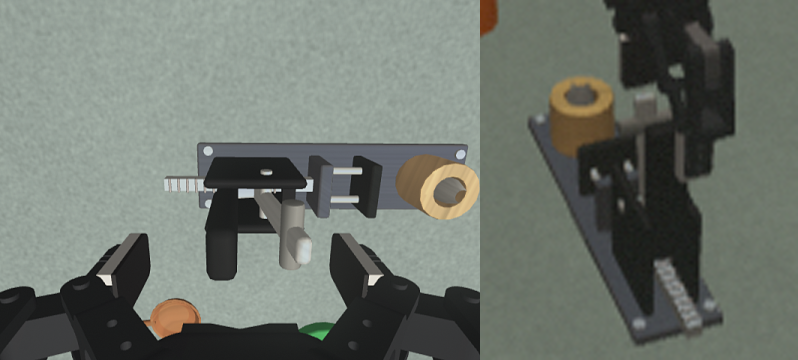

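Request:
step_arm --increments '[[[0.8, 0, 6, 0, 0.001, 0, 85], [0, 0, 7, 0, 0, 0, 85], [0, 0, 0, 0, 0, 0, 85]]]'

```text
t: 22.4
tool_pos: [0.5664, -0.1084, 0.0889]
orientation: [0.104, 3.138, 0.001]
contact_force: [-0.4, -0.0, -1.1]
finger_gap: 0.997
```

```bash
python3 l3.py 27
```

```text
t 22.4 pos [ 0.5664 -0.1084  0.0889] z [ 0.0021  0.0006 -1.    ] yaw_y 86.22046822998932 F [-0.361  -0.009  -1.0513] gap 85.13617888557587
shift mm [ 0.6798  0.1456 11.8853]
rot [0.0007 0.0021 0.0004]
t 22.4 pos [ 0.5664 -0.1084  0.0889] z [ 0.0021  0.0006 -1.    ] yaw_y 86.22046822998932 F [-0.361  -0.009  -1.0513] gap 85.13617888557587
```

View pics/w27c.png

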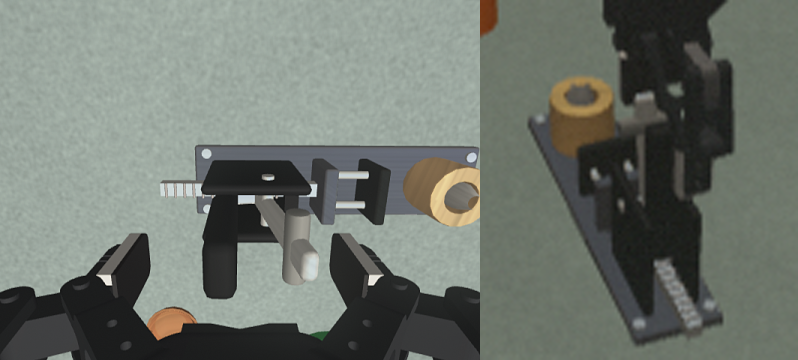

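Request:
step_arm --increments '[[[0.6, 0, 6, 0, 0.002, 0, 85], [0, 0, 6, 0, 0, 0, 85], [0, 0, 0, 0, 0, 0, 85]]]'

```text
t: 22.88
tool_pos: [0.5665, -0.1084, 0.0769]
orientation: [0.104, 3.139, 0.001]
contact_force: [-1.2, -0.1, 0.2]
finger_gap: 0.995
```

```bash
python3 l3.py 28
```

```text
t 22.875 pos [ 0.5665 -0.1084  0.0769] z [ 0.0014  0.0006 -1.    ] yaw_y 86.22138667236322 F [-1.1569 -0.1382  0.2361] gap 84.98688870496697
shift mm [ 0.6683  0.1894 -0.1279]
rot [0.0007 0.0013 0.0004]
t 22.875 pos [ 0.5665 -0.1084  0.0769] z [ 0.0014  0.0006 -1.    ] yaw_y 86.22138667236322 F [-1.1569 -0.1382  0.2361] gap 84.98688870496697
```

View pics/w28c.png

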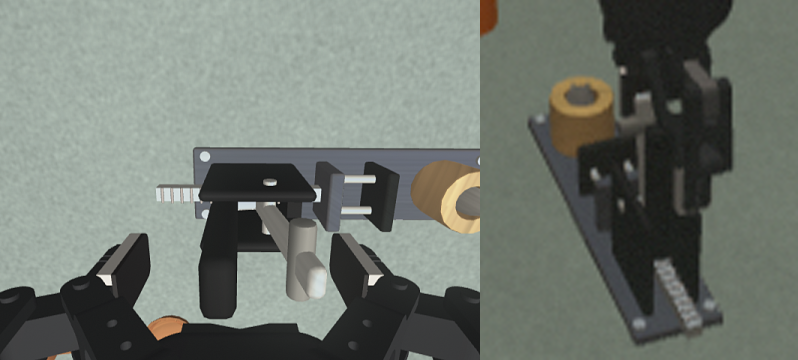

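In position: pads straddle handle and trigger, body clear. First stroke.

Request:
step_arm --increments '[[[0, 0, 0, 0, 0, 0, 20], [0, 0, 0, 0, 0, 0, 20], [0, 0, 0, 0, 0, 0, 20], [0, 0, 0, 0, 0, 0, 20], [0, 0, 0, 0, 0, 0, 20], [0, 0, 0, 0, 0, 0, 20], [0, 0, 0, 0, 0, 0, 20]]]' --newtons 30

```text
t: 23.85
tool_pos: [0.5682, -0.1089, 0.0802]
orientation: [0.106, 3.134, 0.003]
contact_force: [1.2, -2.5, -0.8]
finger_gap: 0.348
```

```bash
python3 l3.py 29
```

```text
t 23.85 pos [ 0.5682 -0.1089  0.0802] z [ 0.0055  0.0014 -1.    ] yaw_y 86.13755380339937 F [ 1.2192 -2.4951 -0.7976] gap 29.67949316675233
shift mm [2.4311 0.5603 3.2108]
rot [ 0.0018  0.0054 -0.0011]
t 23.85 pos [ 0.5682 -0.1089  0.0802] z [ 0.0055  0.0014 -1.    ] yaw_y 86.13755380339937 F [ 1.2192 -2.4951 -0.7976] gap 29.67949316675233
```

View pics/w29c.png

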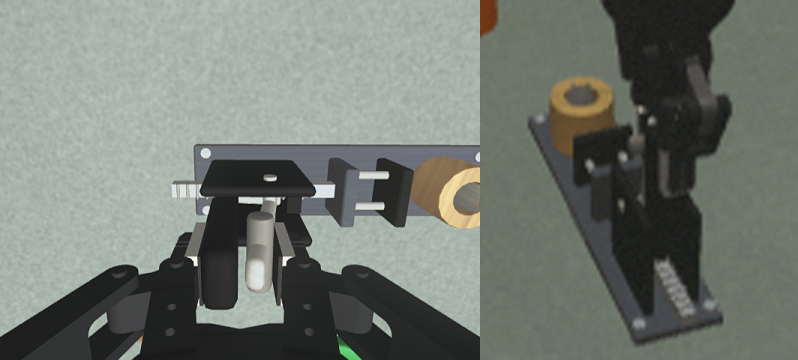

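Full stroke (gap 29.7 mm) and the jaw moved. Measuring the travel in full-resolution crops.

```bash
cat > jc.py <<'E'
from w import *
import sys
for n in sys.argv[1:]:
    im=cv2.imread(f"pics/w{n}.png")
    cv2.imwrite(f"pics/j{n}.png",cv2.resize(im[180:320,380:640],None,fx=3,fy=3,interpolation=cv2.INTER_CUBIC))
E
python3 jc.py 28 29
```

```text
(no output)
```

View pics/j28.png

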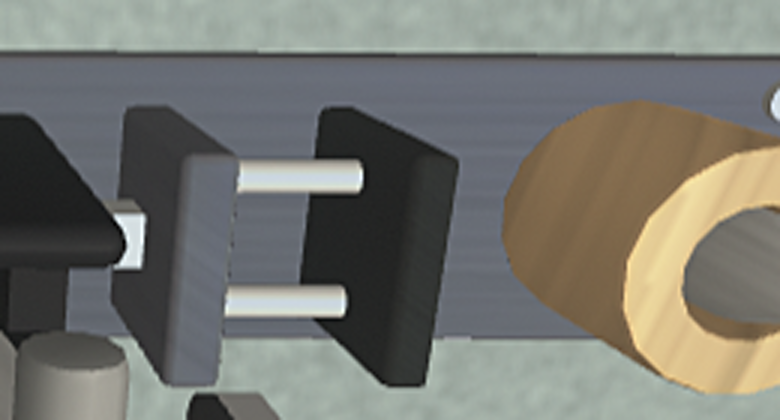

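View pics/j29.png

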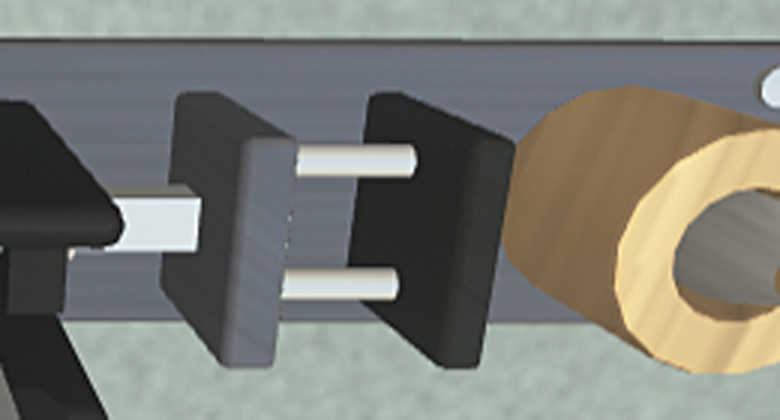

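```bash
cat >> h.py <<'E'
pin=np.array([.5763,.0525]);xc=np.array([.0655,.9979]);yc=np.array([-xc[1],xc[0]])
def cx_(p): return ((np.array(p)[:2]-pin)@xc+.143)*1000
E
python3 - <<'E'
from w import *
for n,a,b in ((28,((238,157),(215,383)),((459,160),(425,385))),(29,((296,138),(272,365)),((515,143),(480,368)))):
    c=wload(str(n)); o=[]
    for e in (a,b):
        o.append(np.mean([cx_(ray(c,*cr(*q,380,180,3),.052)) for q in e]))
    print(n,o,o[1]-o[0])
E
```

```text
Traceback (most recent call last):
  File "w.py", line 23, in wload
    def wload(name): return dict(f=408.0463758086374,cx=319.5429042299457,cy=245.93832945289583,M=np.load(f"pics/{name}.npy"))
                                                                                                  ~~~~~~~^^^^^^^^^^^^^^^^^^^^
FileNotFoundError: [Errno 2] No such file or directory: 'pics/28.npy'
```

```bash
cat > jm.py <<'E'
from w import *
def jm(n,a,b):
    c=wload("w"+str(n)); o=[]
    for e in (a,b):
        o.append(np.mean([cx_(ray(c,*cr(*q,380,180,3),.052)) for q in e]))
    print(n,"carriage",o[0],"pad",o[1],"sep",o[1]-o[0])
E
python3 - <<'E'
from jm import *
jm(28,((238,157),(215,383)),((459,160),(425,385)))
jm(29,((296,138),(272,365)),((515,143),(480,368)))
E
```

```text
28 carriage 50.262674008126496 pad 86.39127299831553 sep 36.12859899018903
29 carriage 60.57605595350502 pad 96.91819910887705 sep 36.34214315537203
```

```bash
python3 - <<'E'
from jm import *
for n,q in ((28,(624,290)),(29,(615,265))):
    c=wload("w%d"%n); print(n,cx_(ray(c,*cr(*q,380,180,3),.048)))
# plate right? front mid-edge unknown; check from top0/side
c=wload("w22")
# w22 full-res: pad front top edge
im=cv2.imread("pics/w22.png");cv2.imwrite("pics/w22d.png",cv2.resize(im[160:250,375:545],None,fx=4.7,fy=4.7,interpolation=cv2.INTER_CUBIC))
E
```

```text
28 120.24838627334583
29 119.95730333294523
```

View pics/w22d.png

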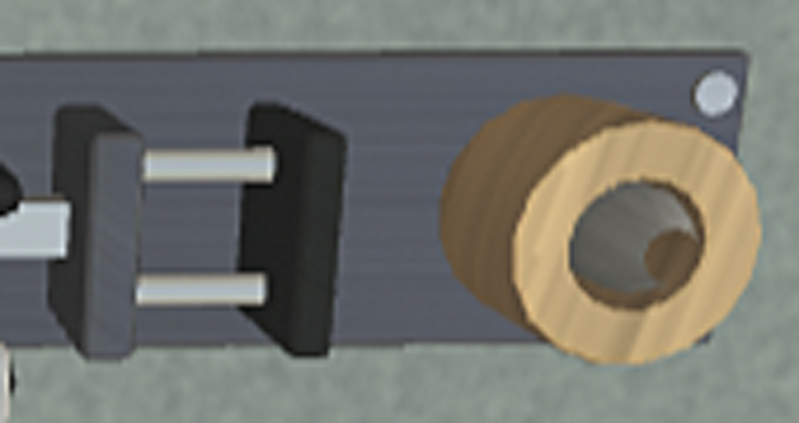

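```bash
python3 - <<'E'
from jm import *
c=wload("w22")
print([cx_(ray(c,*cr(*q,375,160,4.7),.052)) for q in ((346,135),(327,355),(141,135),(127,355))])
# initial top image: pad right->left edge crop c1: pad left edge x=312(top,z .052) 
print([cx_(ray(TOP,*cr(*q,265,245,6),.052)) for q in ((315,102),(309,222),(432,110),(410,225))])
E
```

```text
[np.float64(86.69271817059916), np.float64(86.33325304898702), np.float64(50.43934647920807), np.float64(49.78779736024891)]
[np.float64(87.27984852070561), np.float64(86.95063515859259), np.float64(43.66129369390269), np.float64(49.66360387566203)]
```

Starting pad face was at x ≈ 86.5 mm and is now ≈ 96.9 mm. Contact is at 120, so about 23 mm remain. Second stroke, recentring while open.

Request:
step_arm --increments '[[[0, 0, 0, 0, 0, 0, 80], [0, 0, 0, 0, 0, 0, 80], [0, 0, 0, 0, 0, 0, 80], [2, 0.5, 2, 0, 0.004, 0, 80], [0, 0, 0, 0, 0, 0, 80], [0, 0, 0, 0, 0, 0, 80]]]'

```text
t: 24.7
tool_pos: [0.5662, -0.107, 0.0779]
orientation: [0.101, 3.139, 0.002]
contact_force: [0.3, -0.7, -0.2]
finger_gap: 0.932
```

Request:
step_arm --increments '[[[0, 0, 0, 0, 0, 0, 20], [0, 0, 0, 0, 0, 0, 20], [0, 0, 0, 0, 0, 0, 20], [0, 0, 0, 0, 0, 0, 20], [0, 0, 0, 0, 0, 0, 20], [0, 0, 0, 0, 0, 0, 20], [0, 0, 0, 0, 0, 0, 20]]]'

```text
t: 25.58
tool_pos: [0.5667, -0.1087, 0.0794]
orientation: [0.105, 3.137, 0.001]
contact_force: [0.2, -1.1, 0.4]
finger_gap: 0.345
```

```bash
python3 l3.py 30; python3 jc.py 30
```

```text
t 25.575 pos [ 0.5667 -0.1087  0.0794] z [ 0.0025  0.0008 -1.    ] yaw_y 86.16442298975952 F [ 0.2463 -1.1268  0.38  ] gap 29.470667767943663
shift mm [0.9519 0.4656 2.4055]
rot [ 0.001   0.0025 -0.0006]
t 25.575 pos [ 0.5667 -0.1087  0.0794] z [ 0.0025  0.0008 -1.    ] yaw_y 86.16442298975952 F [ 0.2463 -1.1268  0.38  ] gap 29.470667767943663
```

View pics/j30.png

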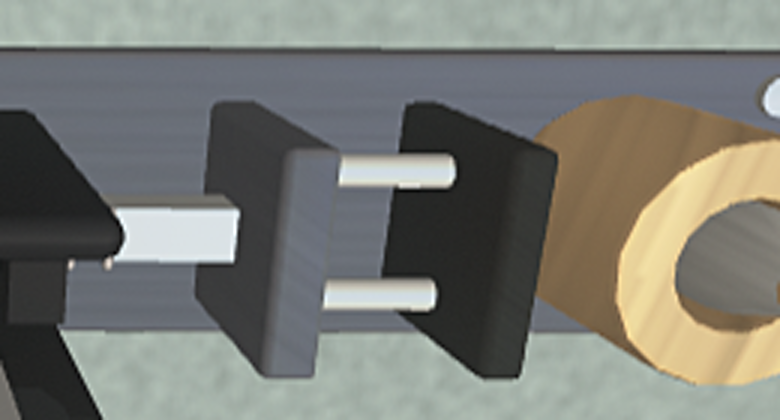

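```bash
python3 - <<'E'
from jm import *
jm(30,((340,150),(313,376)),((557,154),(521,378)))
c=wload("w30"); print(cx_(ray(c,*cr(616,275,380,180,3),.048)))
E
```

```text
30 carriage 67.70643204614467 pad 103.78412781024207 sep 36.0776957640974
119.88654044080278
```

Request:
step_arm --increments '[[[0, 0, 0, 0, 0, 0, 80], [0, 0, 0, 0, 0, 0, 80], [0, 0, 0, 0, 0, 0, 80], [1, 0.5, 2, 0, 0.002, 0, 80], [0, 0, 0, 0, 0, 0, 80], [0, 0, 0, 0, 0, 0, 80]]]'

```text
t: 26.42
tool_pos: [0.5654, -0.1082, 0.0767]
orientation: [-0.102, -3.139, 0.001]
contact_force: [-0.1, -0.1, 0.1]
finger_gap: 0.937
```

Request:
step_arm --increments '[[[0, 0, 0, 0, 0, 0, 20], [0, 0, 0, 0, 0, 0, 20], [0, 0, 0, 0, 0, 0, 20], [0, 0, 0, 0, 0, 0, 20], [0, 0, 0, 0, 0, 0, 20], [0, 0, 0, 0, 0, 0, 20], [0, 0, 0, 0, 0, 0, 20]]]'

```text
t: 27.3
tool_pos: [0.5661, -0.1087, 0.0784]
orientation: [0.105, 3.138, 0.001]
contact_force: [0.5, -0.6, 1.8]
finger_gap: 0.348
```

```bash
python3 l3.py 31; python3 jc.py 31
```

```text
t 27.3 pos [ 0.5661 -0.1087  0.0784] z [ 0.0014  0.0003 -1.    ] yaw_y 86.16223151194592 F [ 0.4725 -0.6312  1.7654] gap 29.75448256039653
shift mm [0.3321 0.4426 1.358 ]
rot [ 0.0004  0.0014 -0.0007]
t 27.3 pos [ 0.5661 -0.1087  0.0784] z [ 0.0014  0.0003 -1.    ] yaw_y 86.16223151194592 F [ 0.4725 -0.6312  1.7654] gap 29.75448256039653
```

View pics/j31.png

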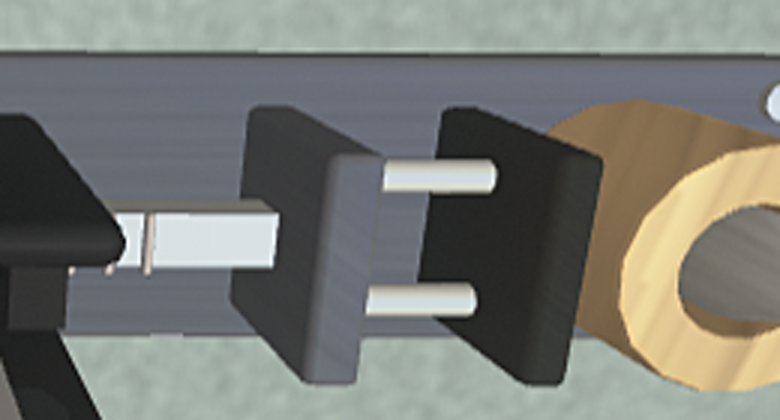

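```bash
python3 - <<'E'
from jm import *
jm(31,((385,156),(357,382)),((602,160),(564,384)))
c=wload("w31"); print(cx_(ray(c,*cr(620,283,380,180,3),.048)))
E
```

```text
31 carriage 74.86221361686813 pad 110.69881421743169 sep 35.83660060056356
120.06840777560126
```

Request:
step_arm --increments '[[[0, 0, 0, 0, 0, 0, 80], [0, 0, 0, 0, 0, 0, 80], [0, 0, 0, 0, 0, 0, 80], [0.3, 0.5, 1, 0, 0.001, 0, 80], [0, 0, 0, 0, 0, 0, 80], [0, 0, 0, 0, 0, 0, 80]]]'

```text
t: 28.15
tool_pos: [0.5655, -0.1081, 0.0766]
orientation: [-0.102, -3.139, 0.002]
contact_force: [0.2, 0.4, -1.1]
finger_gap: 0.939
```

Request:
step_arm --increments '[[[0, 0, 0, 0, 0, 0, 20], [0, 0, 0, 0, 0, 0, 20], [0, 0, 0, 0, 0, 0, 20], [0, 0, 0, 0, 0, 0, 20], [0, 0, 0, 0, 0, 0, 20], [0, 0, 0, 0, 0, 0, 20], [0, 0, 0, 0, 0, 0, 20]]]'

```text
t: 29.02
tool_pos: [0.5662, -0.1087, 0.0783]
orientation: [0.105, 3.139, -0.0]
contact_force: [-0.8, -1.7, 1.0]
finger_gap: 0.347
```

```bash
python3 l3.py 32; python3 jc.py 32
```

```text
t 29.025 pos [ 0.5662 -0.1087  0.0783] z [ 0.0012 -0.0003 -1.    ] yaw_y 86.15619823971183 F [-0.7774 -1.7285  1.021 ] gap 29.64756254655461
shift mm [0.4433 0.4491 1.2668]
rot [-0.0002  0.0012 -0.0008]
t 29.025 pos [ 0.5662 -0.1087  0.0783] z [ 0.0012 -0.0003 -1.    ] yaw_y 86.15619823971183 F [-0.7774 -1.7285  1.021 ] gap 29.64756254655461
```

View pics/j32.png

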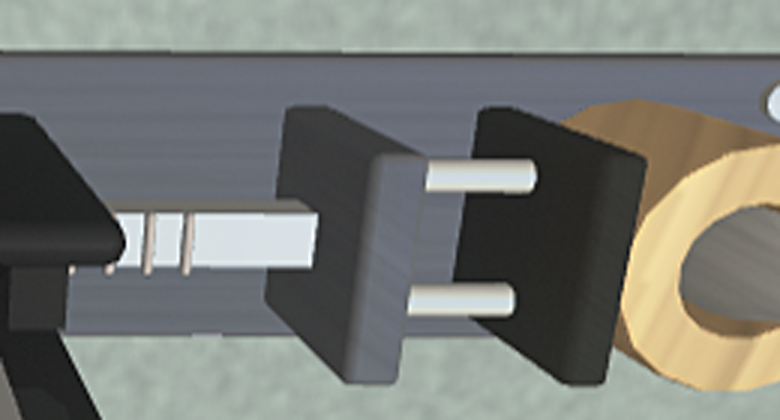

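```bash
python3 - <<'E'
from jm import *
jm(32,((428,157),(398,382)),((645,160),(605,384)))
E
```

```text
32 carriage 81.85073114020716 pad 117.63843044449543 sep 35.78769930428827
```

Request:
step_arm --increments '[[[0, 0, 0, 0, 0, 0, 80], [0, 0, 0, 0, 0, 0, 80], [0, 0, 0, 0, 0, 0, 80], [0.4, 0.5, 1, 0, 0.001, 0, 80], [0, 0, 0, 0, 0, 0, 80], [0, 0, 0, 0, 0, 0, 80]]]'

```text
t: 29.88
tool_pos: [0.5655, -0.1081, 0.0765]
orientation: [-0.102, -3.139, 0.003]
contact_force: [0.4, -1.4, 0.1]
finger_gap: 0.936
```

Request:
step_arm --increments '[[[0, 0, 0, 0, 0, 0, 20], [0, 0, 0, 0, 0, 0, 20], [0, 0, 0, 0, 0, 0, 20], [0, 0, 0, 0, 0, 0, 20], [0, 0, 0, 0, 0, 0, 20], [0, 0, 0, 0, 0, 0, 20], [0, 0, 0, 0, 0, 0, 20]]]'

```text
t: 30.75
tool_pos: [0.5662, -0.1087, 0.0781]
orientation: [0.105, 3.139, -0.002]
contact_force: [-0.1, -1.9, 0.4]
finger_gap: 0.345
```

```bash
python3 l3.py 33; python3 jc.py 33
```

```text
t 30.75 pos [ 0.5662 -0.1087  0.0781] z [ 0.0009 -0.001  -1.    ] yaw_y 86.15282001219526 F [-0.0886 -1.9212  0.4313] gap 29.49344810003365
shift mm [0.4062 0.4647 1.1371]
rot [-0.001   0.001  -0.0008]
t 30.75 pos [ 0.5662 -0.1087  0.0781] z [ 0.0009 -0.001  -1.    ] yaw_y 86.15282001219526 F [-0.0886 -1.9212  0.4313] gap 29.49344810003365
```

View pics/j33.png

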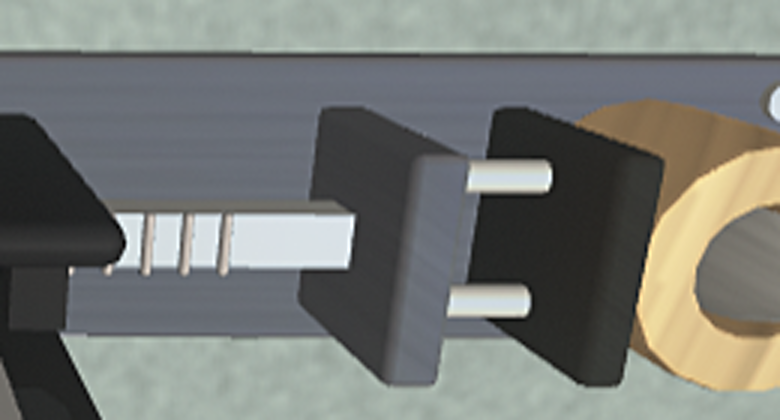

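View pics/w33c.png

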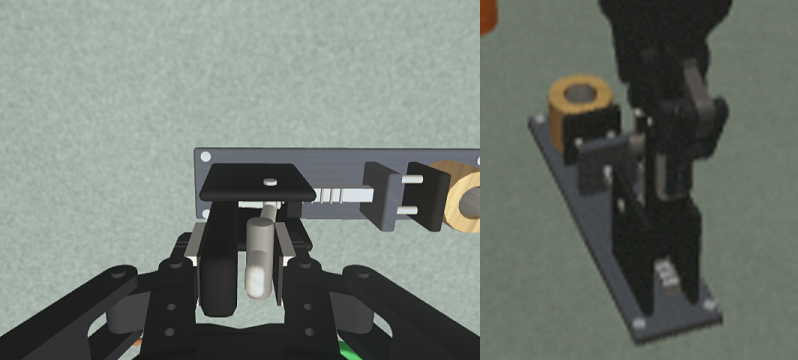

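```bash
python3 - <<'E'
from jm import *
jm(33,((470,158),(437,383)),((663,160),(622,384)))
c=wload("w33"); print(cx_(ray(c,*cr(638,280,380,180,3),.048)))
E
```

```text
33 carriage 88.547393407348 pad 120.3900838970365 sep 31.842690489688508
122.71823745744776
```

About 4 mm compression so far, with the collar now pushed against the pin. The next full stroke would give about 11 mm, so I'll squeeze slightly short of the stop (32 mm) and measure.

Request:
step_arm --increments '[[[0, 0, 0, 0, 0, 0, 80], [0, 0, 0, 0, 0, 0, 80], [0, 0, 0, 0, 0, 0, 80], [0.4, 0.5, 1, 0, 0.001, 0, 80], [0, 0, 0, 0, 0, 0, 80], [0, 0, 0, 0, 0, 0, 80]]]'

```text
t: 31.6
tool_pos: [0.5654, -0.1081, 0.0764]
orientation: [-0.102, -3.139, 0.005]
contact_force: [0.7, -0.4, -0.1]
finger_gap: 0.936
```

Request:
step_arm --increments '[[[0, 0, 0, 0, 0, 0, 45], [0, 0, 0, 0, 0, 0, 45], [0, 0, 0, 0, 0, 0, 45], [0, 0, 0, 0, 0, 0, 45], [0, 0, 0, 0, 0, 0, 38], [0, 0, 0, 0, 0, 0, 34], [0, 0, 0, 0, 0, 0, 32.5], [0, 0, 0, 0, 0, 0, 32.5], [0, 0, 0, 0, 0, 0, 32.5]]]'

```text
t: 32.72
tool_pos: [0.5661, -0.1073, 0.0778]
orientation: [0.104, 3.139, -0.001]
contact_force: [-1.2, -0.2, 2.6]
finger_gap: 0.386
```

```bash
python3 l3.py 34; python3 jc.py 34
```

```text
t 32.725 pos [ 0.5661 -0.1073  0.0778] z [ 0.0005 -0.0004 -1.    ] yaw_y 86.20600173545455 F [-1.1645 -0.1795  2.569 ] gap 32.985096167873955
shift mm [ 0.2845 -0.9315  0.8474]
rot [-0.0004  0.0005  0.0001]
t 32.725 pos [ 0.5661 -0.1073  0.0778] z [ 0.0005 -0.0004 -1.    ] yaw_y 86.20600173545455 F [-1.1645 -0.1795  2.569 ] gap 32.985096167873955
```

View pics/j34.png

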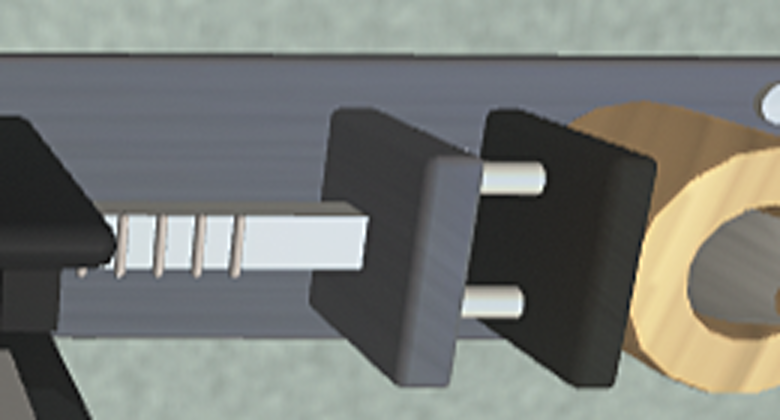

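View pics/w34c.png

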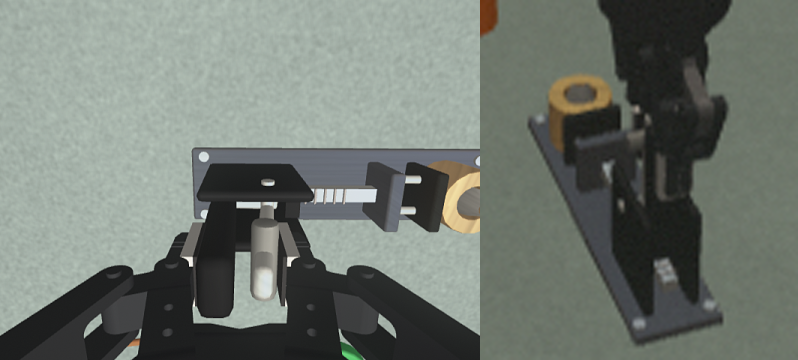

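```bash
python3 - <<'E'
from jm import *
jm(34,((480,159),(448,384)),((656,162),(615,386)))
E
```

```text
34 carriage 91.62967855351306 pad 120.54302178800988 sep 28.91334323449682
```

Compression is about 7 mm. A little more is needed: target 9.5–10.

Request:
step_arm --increments '[[[0, -0.5, 0, 0, 0, 0, 31.3], [0, 0, 0, 0, 0, 0, 31.3], [0, 0, 0, 0, 0, 0, 31.3]]]'

```text
t: 33.2
tool_pos: [0.5661, -0.1079, 0.0779]
orientation: [0.104, 3.139, -0.0]
contact_force: [-0.9, -0.8, 3.3]
finger_gap: 0.369
```

```bash
python3 l3.py 35; python3 jc.py 35
```

```text
t 33.2 pos [ 0.5661 -0.1079  0.0779] z [ 0.0004 -0.0002 -1.    ] yaw_y 86.18942277000264 F [-0.8532 -0.7666  3.2766] gap 31.4815733429993
shift mm [ 0.2714 -0.3586  0.917 ]
rot [-0.0002  0.0004 -0.0002]
t 33.2 pos [ 0.5661 -0.1079  0.0779] z [ 0.0004 -0.0002 -1.    ] yaw_y 86.18942277000264 F [-0.8532 -0.7666  3.2766] gap 31.4815733429993
```

View pics/j35.png

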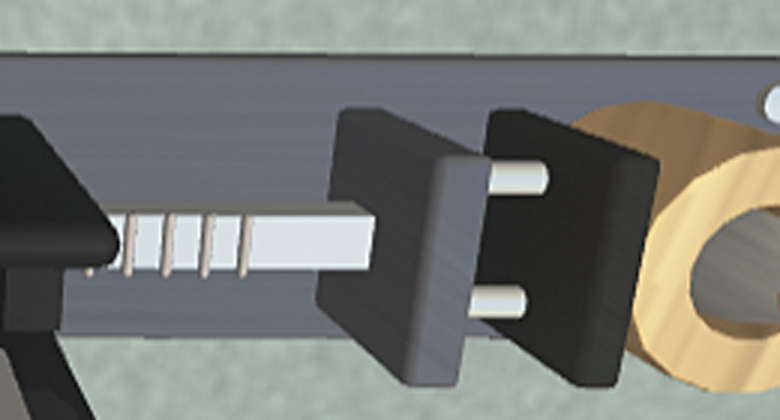

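```bash
python3 - <<'E'
from jm import *
jm(35,((490,159),(457,384)),((658,162),(617,386)))
E
```

```text
35 carriage 92.70840171901283 pad 120.37869148767592 sep 27.670289768663096
```

8.3 mm now, and going to the stop adds about 1.5 mm, for about 10 mm. Closing fully and holding.

Request:
step_arm --increments '[[[0, -0.3, 0, 0, 0, 0, 30], [0, 0, 0, 0, 0, 0, 28], [0, 0, 0, 0, 0, 0, 25], [0, 0, 0, 0, 0, 0, 25]]]' --newtons 30

```text
t: 33.8
tool_pos: [0.5661, -0.1086, 0.0781]
orientation: [0.106, 3.139, -0.0]
contact_force: [-1.7, -1.8, 4.1]
finger_gap: 0.35
```

```bash
python3 l3.py 36; python3 jc.py 36
```

```text
t 33.8 pos [ 0.5661 -0.1086  0.0781] z [ 0.0008 -0.0001 -1.    ] yaw_y 86.1496736189028 F [-1.6609 -1.7759  4.1374] gap 29.869839721389933
shift mm [0.3371 0.3501 1.1369]
rot [-0.0001  0.0008 -0.0009]
t 33.8 pos [ 0.5661 -0.1086  0.0781] z [ 0.0008 -0.0001 -1.    ] yaw_y 86.1496736189028 F [-1.6609 -1.7759  4.1374] gap 29.869839721389933
```

View pics/j36.png

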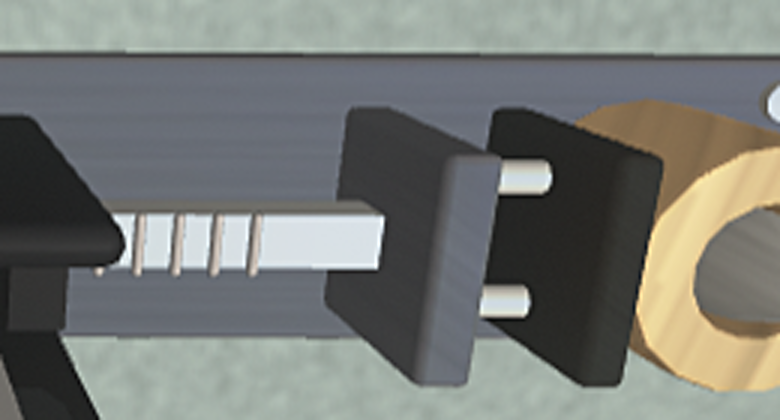

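View pics/w36c.png

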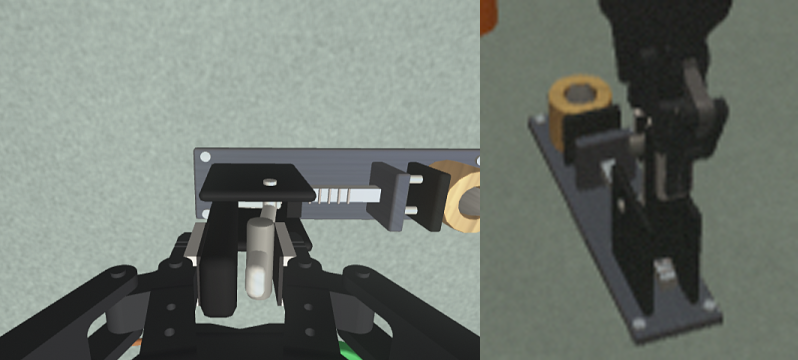

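```bash
python3 - <<'E'
from jm import *
jm(36,((501,158),(467,383)),((663,161),(622,385)))
E
```

```text
36 carriage 93.87177614234878 pad 120.64538039137025 sep 26.773604249021474
```

Compression ≈ 9.2 mm (38 % of travel). I'll hold for half a second to confirm it's stable, do a last overview, then hand in.

Request:
step_arm --increments '[[[0, 0, 0, 0, 0, 0, 25], [0, 0, 0, 0, 0, 0, 25], [0, 0, 0, 0, 0, 0, 25], [0, 0, 0, 0, 0, 0, 25]]]'

```text
t: 34.4
tool_pos: [0.566, -0.1086, 0.0781]
orientation: [0.106, 3.139, -0.0]
contact_force: [0.3, -1.0, 3.7]
finger_gap: 0.351
```

```bash
python3 l3.py 37; python3 jc.py 37; python3 - <<'E'
from bench import *
import cv2
cv2.imwrite("pics/top37.png",snapshot("top")["color"][:,:,::-1])
E
```

```text
t 34.4 pos [ 0.566  -0.1086  0.0781] z [ 0.0006 -0.0001 -1.    ] yaw_y 86.14957929818569 F [ 0.276  -1.0142  3.7211] gap 29.98403509022516
shift mm [0.2603 0.3512 1.0785]
rot [-0.0001  0.0006 -0.0009]
t 34.4 pos [ 0.566  -0.1086  0.0781] z [ 0.0006 -0.0001 -1.    ] yaw_y 86.14957929818569 F [ 0.276  -1.0142  3.7211] gap 29.98403509022516
```

View pics/j37.png

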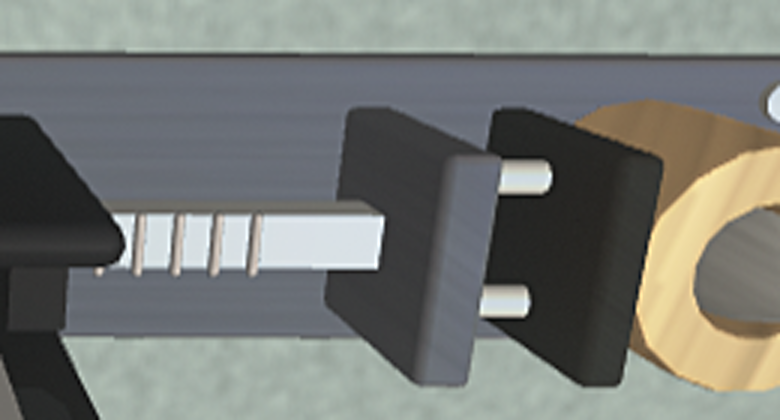

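View pics/side37.png

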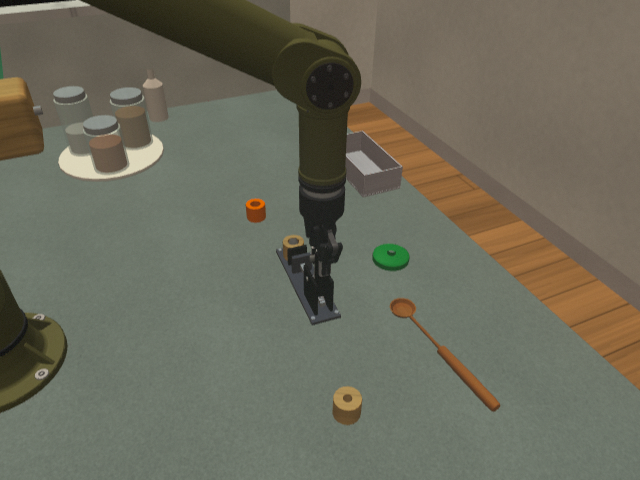

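The picture is unchanged after the hold: pad on the collar, trigger squeezed, and no visible change to the other objects. Handing in.

```bash
python3 -c "
from bench import *
print(sign_off())"
```

```text
the job is handed in; nothing more can be done
None
```

The collar is on the gauge pin with the pad pressing on it, and I handed the job in at 34.4 s with the gripper holding the trigger squeezed. I slid the wide-bored collar down the pin until it stopped on the base plate and let go. Then I pumped the trigger six times and held the last squeeze.

**Last checks**
- **Pad spring:** it is pushed in about 9.2 mm, roughly 38 % of its 24 mm travel. I took this from the carriage-to-pad distance in the wrist pictures (36.0 mm free, 26.8 mm now), so it is good to about 1 mm. The jaw picture looked the same after a further half second of holding.
- **Trigger and forces:** the gripper gap held steady at about 30 mm, the fully squeezed value. The tool force was about 4 N.
- **Other things on the counter:** the narrow collar, orange collar, lid and spoon look untouched in the last side picture. The arm hides the measuring cup there; the gripper never went near it.

**What failed or disagreed**
- **Fingertips:** they sat about 30 mm higher than the TCP reading. My first grasp closed above the collar and shifted it 2–3 mm; I then grasped lower, using the pictures.
- **Jaw start:** the jaw appeared to start about 11 mm forward, not fully back, so I worked from measured positions.
- **Last stroke:** it moved the jaw about 5.3 mm instead of about 7 mm.

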